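# Clamp a plaster tile mould under a sprung roller arm, propping the arm with a wedge

## Task

Push the wooden wedge under one end of the sprung roller so that it holds the clamp arm open by itself, and let go of it. With the arm propped, slide the plaster mould in between the guides beneath the roller, fully home against the back stop; then draw the wedge out so that the roller comes down on the mould, and lay the wedge flat on the bench, off the jig. Leave the tamper, the jar, the bowl and the mug as they are.

Things in the scene. Friction and masses are not known exactly. Their poses are not given: they have to be found in the camera images.
- jig: Clamping jig, fixed to the bench: grey bed 14 mm thick (x -140 to +135, y -135 to +135 mm) with a low steel clamp arm. Origin on its underside (bench level), midway along and straight below the roller at rest. Mould and wedge go in along its +x; y runs along the roller; z up. Hinge lugs at x 100 to 130, |y| under 34. No part stands over 65 mm above the bed, even when propped.
- seat (a point): Where the mould's origin must come to lie: on the bed's top, below the roller; axes as the jig's. Back stop: face 85 mm ahead (+x), 100 mm wide, 14 high. Two guide cheeks 14 mm high at x +20 to +85, inner faces at y -59 and +59, outer faces at y -65 and +65 mm. Outside them the bed is clear: the wedge fits at either end of the roller, centred at y about +90 or -90 mm.
- clamp (a joint): The clamp arm's hinge, rad: 0 at rest (down), growing as the roller lifts. Axis along the jig's y, at x +110 mm, 30 mm above the bed. A spring presses the roller down with about 6 to 8 N. About 0.10 when the roller lies on the 18 mm mould, 0.23 on the wedge's 32 mm flat top.
- roller: Free-turning dark roller across the clamp arm's front, 18 mm thick, 250 long, along the jig's y. Origin on its axis at mid length; spins about its y. At rest its underside is 7 mm above the bed: too low for the mould, which jams against it; the wedge's thin nose goes under and its ramp lifts it. A yoke bar 24 mm behind it (+x), up to 10 mm above its top, carries it by end cheeks.
- mould: Plaster tile mould: slab 170 (x) x 110 (y) x 18 mm high, about 0.35 kg, with an upright grip ridge on top near the rear: 22 mm thick (x) x 70 mm (y), centred at x -68 mm, its top 52 mm above the underside. Origin at the centre of the slab's underside; +x is the end that goes in first.
- wedge: Wooden wedge 190 mm long (x -95 to +95), 36 wide, about 0.2 kg. Origin on its underside at mid length; +x is the thin nose. The ramp rises from 4 mm at x +95 to 32 mm at x +5; the top is flat at 32 mm from there to x -67; then an upright square grip post 28 x 28 mm, centred at x -81 mm, its top 72 mm above the underside.
- tamper: Bystander, leave alone: a wooden tamper, a 150 x 50 x 30 mm block with level top and no ramp, with a 28 mm square post (centred at x -20 mm, top at 70 mm). Origin at the centre of its underside.
- jar: Bystander, leave alone: a closed white jar, 70 mm in diameter, 120 mm tall, behind or beside the jig. Origin at the centre of its underside.
- bowl: Bystander, leave alone: a terracotta bowl, 110 mm across, 50 mm tall. Origin at the centre of its underside.
- mug: Bystander, leave alone: a white ceramic mug, 76 mm across, 80 mm tall, with a side handle towards its +y. Origin at the centre of its underside.
Mind the look-alikes: they are no part of the job. Leave any purple or yellow look-alike of the wedge alone.

How it is judged:
By the outcome, as a careful person would: the job done as asked, in the order asked, and still so for the second after the job is handed in, with the robot touching nothing.
It also fails if it takes over 72 s, if anything falls off the work surface, if the arm or the gripper's body presses on something with over 40 N, if the wrist force passes 120 N, or if a joint passes its speed limit or range.

## Robot

A 7-joint arm with a two-finger parallel gripper is mounted at the origin on the work surface. World frame = base frame: x ahead of the robot, y to its left, z up, the work surface at z = 0. Lengths are in m, angles in rad, forces in N, time in s.
With the tool pointing down it reaches from about 0.425 to 0.875 m from the base axis. Payload 4.7 kg.
Tool frame: the origin (TCP) lies on the centre line of the jaws, within the pads' length; the fingertips stand 14 mm ahead of it and the grasp point (between the pads) lies 5 mm behind it; z points along the fingers, y is the direction in which the jaws open and shut (so a half turn about z gives the same grasp; the last joint's range is limited). The gripper opens to 87 mm and grips with 3 to 60 N. Pads are 19 mm wide; open, the fingers measure 117 mm over their backs; the gripper's body (75 mm by 190 mm) begins 51 mm behind the grasp point.
Start: joints at [1.349, 0.321, -0.07, 1.45, 0.023, 1.371, -0.057], TCP at [0.152, -0.632, 0.237] pointing down, gripper open.
Joint ranges: [-2.86, 2.86], [-0.3, 2.09], [-1.38, 1.24], [0.06, 2.45], [-1.56, 4.7], [0.09, 2.05], [-2.69, 2.69]. Speed limits (rad/s): [2.57, 2.57, 3.14, 3.14, 3.14, 3.14, 3.14].

## Interface

Orientations are given as a rotation vector (axis times angle).
In Python, from bench import ctrl, optics, models gives the robot as it stands. The module is installed in compiled form; this text tells all that it offers.
- The arm moves only by the tool arm_command, never from a script. Its argument "motion" is a list of rows, each a list of 3 entries, a list of its own where there are three numbers: the shift along the tool's x, y, z in mm, then the turn, a rotation vector about the tool's x, y, z in degrees, then the closure, from 0 (fully open) to 1 (shut). In form: [[[x, y, z], [ax, ay, az], claw], ...]. A call has 1 to 8 rows; each row shifts and turns the commanded pose from where the row before left it, along the tool's axes as they then stand; what a row does not reach is not made up. A row lasts 1/12 s, in which the tool goes at most 41.7 mm and 7.16 degrees, less where a joint would pass 70% of its speed; a pose out of reach is approached as far as the arm can. A call with a gripper value outside its range is refused whole. The fingers move at their own pace and stop on an object; "force" is the grip in N (left out, the last holds). Time passes only in rows, so rows that do not move let the fingers close. It gives the time, the measured TCP pose, the force and the opening at its end, in the units of the state.
- ctrl.get_state(): the state, without advancing time (a new reading comes with each control period).
- optics.get_image(name): name is "side" or "top"; returns (picture, depth): 480x640x3 uint8, blue, green, red; 480x640 float32, m along the optical axis (not along the pixel's ray), 0 where there is no reading.
- optics.camera_model(name): a dict with "fovy" (degrees; the focal length in pixels is half the picture's height over the tangent of half this angle, whatever the lens; pixels are square), "cx", "cy" (the principal point, pixels), "rvec" (rotation vector, rad) and "tvec" (3), from world to camera coordinates, as OpenCV has them. Camera axes: x right, y down, z forward; pixel columns grow to the right and rows downward; lengths in m; the calibration is good to about 2 mm. A picture is of the moment at which its call begins. camera_model takes no time and is no camera call.
- ctrl.close_job(): hands the job in, once; it reports no verdict.
Trained networks look in the newest picture that a camera, given by its name, has taken for a name from the list of things; names that differ only in an ending like _2 or _b are one class to them, and where a whole thing is asked for, a point or a joint stands for the part that bears it (a point fixed in the world has none). Each returns a list of dicts, best first, with "conf" (0 to 1); they miss things now and then, are a little off and sometimes report something else, mostly with a low value. They report only what shows in the picture. A call takes as long as a camera call. They do not tell look-alikes from the thing itself.
- models.search_frame(camera, target): "location" ([x, y, z] in m, in the coordinates of the camera as it stood for that picture, good to about 4 mm: the middle of the surface that is visible of it).
- models.silhouettes(camera, target): "pixels" (480x640 bool, what is visible of it).
The state is a dict: "time": time; "joint_positions": joint angles; "qd": joint speeds; "joint_torque": joint torques, N m; "position": TCP position; "tool_rot": TCP orientation; "ft_force": force on the tool from outside, world axes, zero at the start; "torque": the same for the moment, N m; "grip_width": opening from 0.0 (shut) to 1.0 (fully open).
Only numpy, scipy, OpenCV 4.12 (cv2) and the standard library are available. Lean on these libraries where they do the work, as an engineer would, in place of code of your own. Each camera call takes 0.05 s, during which the arm holds its last target.

## Working session

There is one attempt and no reset: what is moved stays moved. The work goes in short steps, Python scripts to look and compute and a tool call to move; the robot and the scene stay as the last step left them, time stands still between calls to the robot, and variables do not carry over. Pictures are saved under pics/ and viewed, and the job is handed in when it is done.

Besides the shell and the picture viewer there is one more tool, called after "Request:" as name(argument=value, ...), one argument or row to a line, values as JSON. arm_command: Moves the arm, as the interface text tells. Its arguments: {"type":"object","properties":{"motion":{"type":"array","items":{"type":"array"}},"force":{"type":"number"}},"required":["motion"]}

```bash
mkdir -p pics; cat > h.py <<'E'
import numpy as np, cv2
from bench import ctrl, optics, models
def cam(n):
    m=optics.camera_model(n); f=240/np.tan(np.radians(m['fovy'])/2)
    R=cv2.Rodrigues(np.array(m['rvec'],float))[0]; t=np.array(m['tvec'],float).ravel()
    return f,m['cx'],m['cy'],R,t
def cloud(n,depth):
    f,cx,cy,R,t=cam(n); v,u=np.mgrid[0:480,0:640]
    P=np.stack([(u-cx)/f*depth,(v-cy)/f*depth,depth],-1)
    return (P-t)@R   # world
def proj(n,p):
    f,cx,cy,R,t=cam(n); c=R@np.array(p)+t; return c[0]/c[2]*f+cx,c[1]/c[2]*f+cy
def c2w(n,c):
    f,cx,cy,R,t=cam(n); return R.T@(np.array(c)-t)
E
python3 - <<'E'
from h import *
for n in ['top','side']:
    im,d=optics.get_image(n); cv2.imwrite(f'pics/{n}0.png',im); np.savez(f'{n}0.npz',im=im,d=d)
    print(n,optics.camera_model(n))
    for t in ['jig','roller','mould','wedge','tamper','jar','bowl','mug']:
        for r in models.search_frame(n,t):
            w=c2w(n,r['location']); print(t,round(r['conf'],2),w.round(3),np.round(proj(n,w)))
print(ctrl.get_state())
E
```

```text
top {'fovy': 51.48893845138121, 'cx': 319.08541448195024, 'cy': 243.68410984695157, 'rvec': array([ 2.10985623, -2.13292839,  0.18716335]), 'tvec': array([-0.04591739,  0.48907064,  1.10219175])}
jig 0.72 [0.536 0.037 0.015] [282. 227.]
roller 0.95 [0.538 0.039 0.035] [281. 224.]
mould 0.6 [ 0.62  -0.274  0.018] [411. 191.]
wedge 0.96 [ 0.449 -0.285  0.03 ] [420. 260.]
wedge 0.95 [ 0.259 -0.28   0.032] [422. 344.]
wedge 0.62 [ 0.337 -0.474  0.036] [507. 308.]
tamper 0.72 [0.452 0.39  0.03 ] [130. 262.]
jar 0.75 [0.348 0.217 0.121] [192. 304.]
bowl 0.66 [0.713 0.259 0.021] [191. 156.]
mug 0.64 [ 0.56  -0.441  0.043] [486. 212.]
side {'fovy': 49.78654525279795, 'cx': 305.48819913588943, 'cy': 240.05836482768004, 'rvec': array([ 0.48250746, -2.66497736,  1.25924934]), 'tvec': array([0.44114439, 0.17884174, 1.18407507])}
jig 0.82 [0.531 0.075 0.011] [272. 280.]
roller 0.55 [0.519 0.041 0.035] [281. 265.]
mould 0.64 [ 0.628 -0.268  0.013] [288. 197.]
wedge 0.75 [ 0.329 -0.393  0.031] [397. 189.]
wedge 0.69 [ 0.443 -0.283  0.024] [349. 203.]
tamper 0.97 [0.448 0.423 0.036] [238. 401.]
jar 0.67 [0.349 0.259 0.086] [317. 335.]
bowl 0.67 [0.715 0.242 0.028] [169. 302.]
mug 0.75 [ 0.559 -0.4    0.053] [325. 167.]
{'time': 0.9, 'joint_positions': array([ 1.34910812,  0.32095536, -0.07010518,  1.45049995,  0.02263583,
        1.37077161, -0.05690562]), 'qd': array([-6.73807387e-05,  1.42892994e-03, -1.31583098e-03,  9.07579173e-05,
       -2.38401486e-03,  1.33084791e-04, -3.37248346e-04]), 'joint_torque': array([-1.41494929e-04, -4.91102493e+01, -4.03357437e-01, -3.12781584e+01,
       -6.38698717e-02,  3.34638718e-02,  3.78934499e-05]), 'position': array([ 0.15182097, -0.63205164,  0.23661562]), 'tool_rot': array([ 3.11961859e+00,  3.69538318e-01, -9.04712721e-05]), 'ft_force': array([ 0.97400126, -0.48867347, -1.24945199]), 'torque': array([-0.00279842,  0.02335556,  0.02141688]), 'grip_width': 1.0010841613007688}
```

View pics/top0.png

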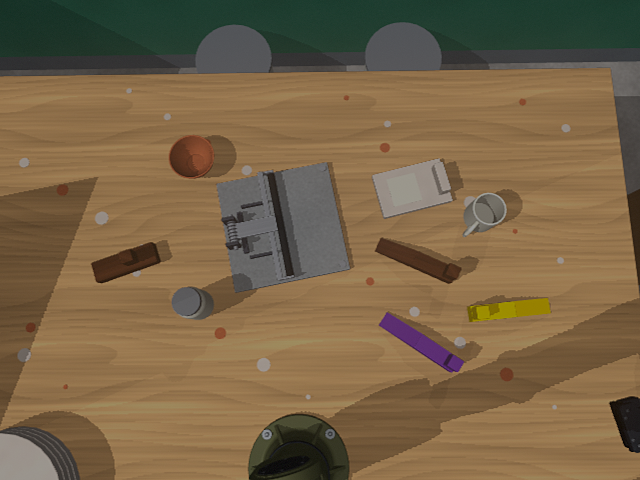

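View pics/side0.png

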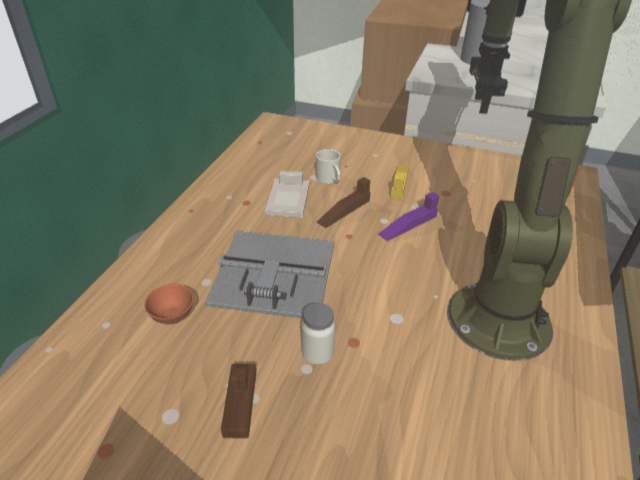

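Top view candidates for the wedge: dark brown wedge with a ramp (418,260), post at (453,272), nose at (378,243); purple look-alike (421,342); yellow look-alike (510,309); brown tamper block, no ramp (126,262). I choose the brown one at (418,260). The mould is at (412,187), with its ridge at (443,176). The jig is at (285,225), with its hinge to the left, so its +x runs image-left.

```bash
cat > meas.py <<'E'
from h import *
def rect(pts):
    (c,s,a)=cv2.minAreaRect((pts[:,:2]*1000).astype(np.float32)); return np.round(c,1),np.round(s,1),round(a,2)
E
python3 - <<'E'
from meas import *
for n in ['top','side']:
    z=np.load(f'{n}0.npz'); P=cloud(n,z['d']); im=z['im']
    print(n,'table z',np.median(P[(abs(P[...,0]-0.45)<.03)&(abs(P[...,1]+.15)<.03)],0))
    for t,c in [('mould',(.62,-.27)),('wedge',(.44,-.28)),('jig',(.535,.037))]:
        r=.17 if t=='jig' else .11
        if t=='wedge': r=.12
        m=(np.hypot(P[...,0]-c[0],P[...,1]-c[1])<(.21 if t=='jig' else r))&(z['d']>0)&(P[...,2]>.006)&(P[...,2]<.1)
        if t=='wedge': m&=(im.max(-1)<110)
        q=P[m]; print(t,len(q),rect(q),'zpct',np.percentile(q[:,2],[1,10,50,90,99]).round(4))
        if t=='mould':
            a=q[q[:,2]>.04]; print(' ridge',len(a),rect(a),a[:,2].max(), 'top',rect(q[abs(q[:,2]-.018)<.004]))
        if t=='wedge':
            a=q[q[:,2]>.055]; print(' post',len(a),rect(a),np.median(a,0),a[:,2].max())
        if t=='jig':
            b=q[abs(q[:,2]-.014)<.004];print(' bed',len(b),rect(b))
            a=q[(q[:,2]>.026)&(q[:,2]<.06)]; print(' high',len(a),rect(a))
            np.save(n+'_jig.npy',q)
im=cv2.imread('pics/top0.png'); cv2.imwrite('pics/cropw.png',cv2.resize(im[150:390,360:570],None,fx=2.5,fy=2.5))
cv2.imwrite('pics/cropj.png',cv2.resize(im[150:310,200:370],None,fx=3.5,fy=3.5))
E
```

```text
top table z [ 4.49159634e-01 -1.50112262e-01  2.23736702e-04]
mould 3259 (array([ 629.2, -263.9]), array([187.7, 214.4]), 40.19) zpct [0.0079 0.015  0.0184 0.0373 0.0547]
 ridge 313 (array([ 645.7, -341.6]), array([71.5, 23.6]), 14.75) 0.0577697576114512 top (array([ 629.2, -276.1]), array([111.6, 171.4]), 13.64)
wedge 1437 (array([ 451.8, -281.3]), array([199.8,  59.7]), 72.43) zpct [0.0067 0.0115 0.0303 0.0692 0.0753]
 post 189 (array([ 419.8, -350. ]), array([29.1, 28.4]), 65.37) [ 0.41848979 -0.3477841   0.07192338] 0.07804553633457358
jig 12814 (array([530. ,  47.3]), array([398.4, 401.9]), 66.91) zpct [0.0083 0.0116 0.015  0.0471 0.0572]
 bed 9251 (array([540.5,  37.2]), array([271. , 275.1]), 10.98)
 high 2490 (array([528.7,  98.4]), array([262., 138.]), 10.93)
side table z [ 0.44806057 -0.15344214 -0.00184418]
mould 1502 (array([ 629.7, -269.8]), array([110.9, 176. ]), 13.77) zpct [0.0075 0.0127 0.0164 0.039  0.0511]
 ridge 147 (array([ 646. , -336.7]), array([70.2, 29.2]), 13.55) 0.054416131796443244 top (array([ 628.9, -270.3]), array([109.5, 173.8]), 14.01)
wedge 819 (array([ 454.3, -271.9]), array([189.1,  41.8]), 64.61) zpct [0.0063 0.0096 0.0263 0.0582 0.0714]
 post 92 (array([ 418.7, -343. ]), array([30.6, 30.2]), 62.39) [ 0.41832409 -0.33866811  0.06754167] 0.07498407393982899
jig 8114 (array([541.3,  41.4]), array([270.8, 281. ]), 11.25) zpct [0.0078 0.0102 0.0131 0.0468 0.0569]
 bed 5560 (array([540.9,  42.3]), array([269.8, 279.1]), 10.8)
 high 1699 (array([529.2, 104.9]), array([262.2, 140.4]), 10.79)
```

View pics/cropw.png

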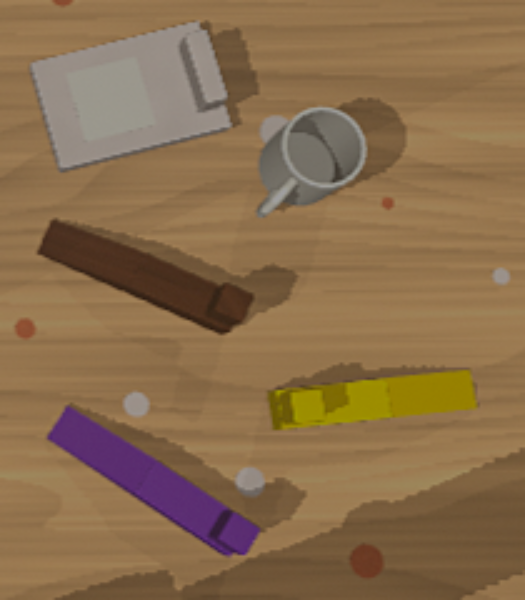

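View pics/cropj.png

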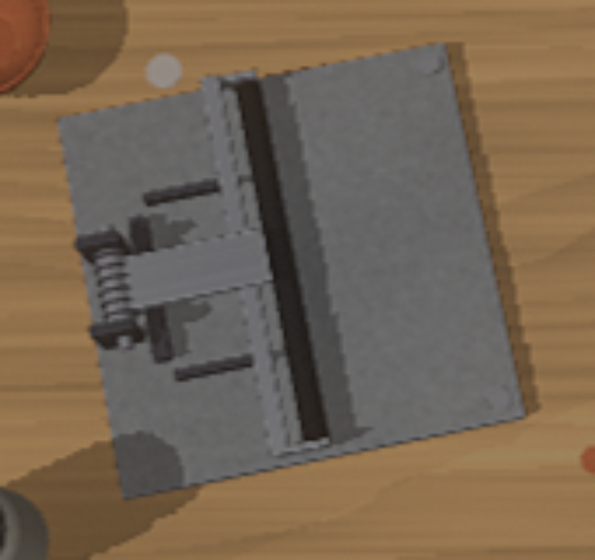

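Request:
arm_command(
  motion=[
    [[27, -18, 7], [0, 0, 0], 0],
    [[27, -18, 7], [0, 0, 0], 0],
    [[27, -18, 7], [0, 0, 0], 0],
    [[27, -18, 7], [0, 0, 0], 0],
    [[27, -18, 7], [0, 0, 0], 0],
    [[27, -18, 7], [0, 0, 0], 0],
    [[27, -18, 7], [0, 0, 0], 0],
    [[27, -18, 7], [0, 0, 0], 0],
  ],
)

```text
time: 1.57
position: [0.3291, -0.4403, 0.1805]
tool_rot: [3.119, 0.369, 0.0]
ft_force: [0.7, 0.9, -0.5]
grip_width: 1.001
```

Request:
arm_command(
  motion=[
    [[27, -18, 7], [0, 0, 0], 0],
    [[27, -18, 7], [0, 0, 0], 0],
    [[27, -18, 7], [0, 0, 0], 0],
    [[27, -18, 7], [0, 0, 0], 0],
    [[0, 0, 0], [0, 0, 6.5], 0],
    [[0, 0, 0], [0, 0, 6.5], 0],
    [[0, 0, 0], [0, 0, 6.5], 0],
    [[0, 0, 0], [0, 0, 6.5], 0],
  ],
)

```text
time: 2.23
position: [0.4166, -0.3461, 0.1526]
tool_rot: [3.122, -0.349, 0.0]
ft_force: [0.2, -0.6, 0.5]
grip_width: 0.999
```

Request:
arm_command(
  motion=[
    [[0, 0, 0], [0, 0, 6.5], 0],
    [[0, 0, 0], [0, 0, 6.4], 0],
    [[0, 0, 0], [0, 0, 0], 0],
  ],
)

```text
time: 2.48
position: [0.4165, -0.3464, 0.1527]
tool_rot: [3.064, -0.695, 0.0]
ft_force: [0.7, 0.1, -0.1]
grip_width: 1.004
```

```bash
python3 - <<'E'
from h import *
plan(419,-346,53,64.6)
for n in ['top','side']:
    im,d=optics.get_image(n); cv2.imwrite(f'pics/{n}1.png',im); np.savez(f'{n}1.npz',im=im,d=d)
    s=ctrl.get_state(); R=cv2.Rodrigues(np.array(s['tool_rot']))[0]; p=np.array(s['position'])
    for k in [-.0435,0,.0435]:
        u,v=proj(n,p+R@[0,k,.014]); print(n,k,u,v)
        cv2.circle(im,(int(u),int(v)),2,(0,0,255),-1)
    u,v=map(int,proj(n,p)); cv2.imwrite(f'pics/{n}1c.png',cv2.resize(im[max(0,v-70):v+70,u-80:u+80],None,fx=4,fy=4))
E
```

```text
pos [ 416.5 -346.4  152.7] yaw_y 64.45 tilt 0.02 shift [ 2.1 -1.5 99.7] norm 99.7 turn z -0.15 F [ 0.7  0.1 -0.1] w 1.004 t 2.4833
top -0.0435 440.93608681056423 259.20826778178014
top 0 460.2889757180284 267.778941837047
top 0.0435 479.7793225105474 276.4104908725177
side -0.0435 356.44959502453673 165.4656431240577
side 0 366.6763725256785 159.82074888259268
side 0.0435 376.58061349459354 154.35388575730542
```

View pics/top1c.png

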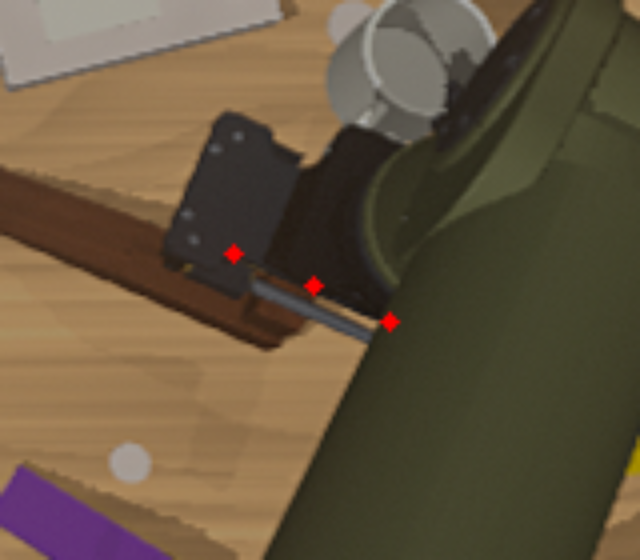

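View pics/side1c.png

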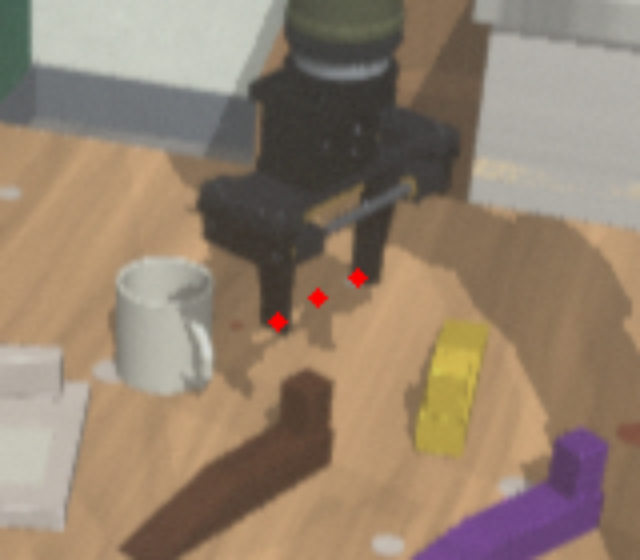

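The crops show the jaws aligned along the brown wedge, just above its post (the side view puts the post at about (306,385) in the crop). Descending and gripping.

Request:
arm_command(
  motion=[
    [[2, -1.5, 25], [0, 0, 0], 0],
    [[0, 0, 25], [0, 0, 0], 0],
    [[0, 0, 25], [0, 0, 0], 0],
    [[0, 0, 17], [0, 0, 0], 0],
    [[0, 0, 7], [0, 0, 0], 0],
    [[0, 0, 0], [0, 0, 0], 0.3],
    [[0, 0, 0], [0, 0, 0], 0.6],
    [[0, 0, 0], [0, 0, 0], 0.8],
  ],
  force=40,
)

```text
time: 3.25
position: [0.4198, -0.3466, 0.055]
tool_rot: [3.064, -0.689, 0.004]
ft_force: [0.4, -0.3, -0.0]
grip_width: 0.855
```

Request:
arm_command(
  motion=[
    [[0, 0, 0], [0, 0, 0], 1],
    [[0, 0, 0], [0, 0, 0], 1],
    [[0, 0, 0], [0, 0, 0], 1],
    [[0, 0, 0], [0, 0, 0], 1],
    [[0, 0, 0], [0, 0, 0], 1],
  ],
)

```text
time: 3.67
position: [0.4189, -0.3459, 0.0538]
tool_rot: [3.065, -0.69, 0.001]
ft_force: [-0.6, -0.8, 0.3]
grip_width: 0.477
```

```bash
python3 - <<'E'
from h import *
plan(419,-346,53,64.6)
im,d=optics.get_image('side'); u,v=map(int,proj('side',ctrl.get_state()['position'])); cv2.imwrite('pics/s2.png',cv2.resize(im[v-70:v+70,u-80:u+80],None,fx=4,fy=4))
E
```

```text
pos [ 418.9 -345.9   53.8] yaw_y 64.61 tilt 0.03 shift [0.1 0.  0.8] norm 0.8 turn z 0.01 F [-0.6 -0.8  0.3] w 0.477 t 3.6667
```

View pics/s2.png

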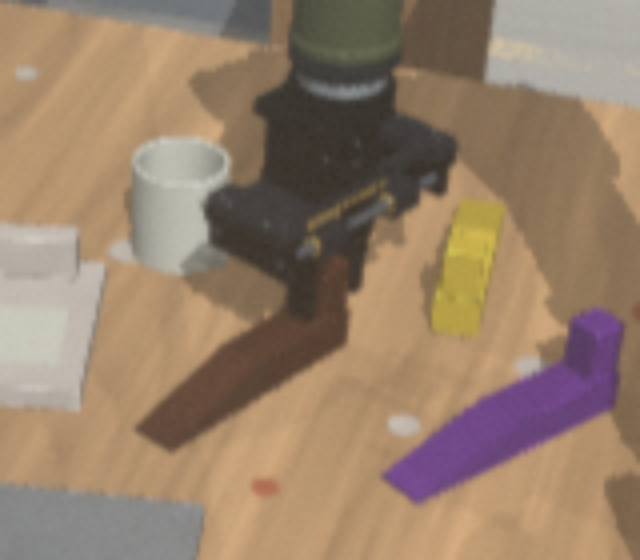

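Fingers straddle the post, still closing.

Request:
arm_command(
  motion=[
    [[0, 0, 0], [0, 0, 0], 1],
    [[0, 0, 0], [0, 0, 0], 1],
    [[0, 0, 0], [0, 0, 0], 1],
    [[0, 0, 0], [0, 0, 0], 1],
    [[0, 0, 0], [0, 0, 0], 1],
  ],
)

```text
time: 4.13
position: [0.4187, -0.346, 0.0536]
tool_rot: [3.064, -0.69, -0.0]
ft_force: [-0.3, -0.8, 0.7]
grip_width: 0.318
```

Request:
arm_command(
  motion=[
    [[0, 0, -25], [0, 0, 0], 1],
    [[0, 0, -25], [0, 0, 0], 1],
    [[0, 0, 0], [0, 0, 0], 1],
  ],
)

```text
time: 4.38
position: [0.4214, -0.3474, 0.1077]
tool_rot: [3.062, -0.69, 0.01]
ft_force: [1.2, -1.5, -1.2]
grip_width: 0.318
```

```bash
python3 - <<'E'
from h import *
plan(488,-163,100,101)
for n in ['top','side']:
    im,d=optics.get_image(n); cv2.imwrite(f'pics/{n}3.png',im); np.savez(f'{n}3.npz',im=im,d=d)
    P=cloud(n,d)
    m=(np.hypot(P[...,0]-.44,P[...,1]+.29)<.13)&(P[...,2]>.045)&(P[...,2]<.09)&(im.max(-1)<100)&((P[...,0]-.419)*.43+(P[...,1]+.346)*.9>.04)
    q=P[m]; print(n,len(q),cv2.minAreaRect((q[:,:2]*1000).astype('f4')),np.percentile(q[:,2],[5,50,95]))
E
```

```text
pos [ 421.4 -347.4  107.7] yaw_y 64.61 tilt 0.42 shift [ -18.9 -195.1    7.3] norm 196.2 turn z -36.39 F [ 1.2 -1.5 -1.2] w 0.318 t 4.3833
top 768 ((469.7323303222656, -251.18798828125), (133.05612182617188, 37.33013916015625), 64.61434173583984) [0.05822386 0.07247963 0.08613495]
side 349 ((465.92230224609375, -247.24530029296875), (137.91429138183594, 38.43842697143555), 64.4292984008789) [0.05524367 0.07207507 0.08434953]
```

View pics/side3.png

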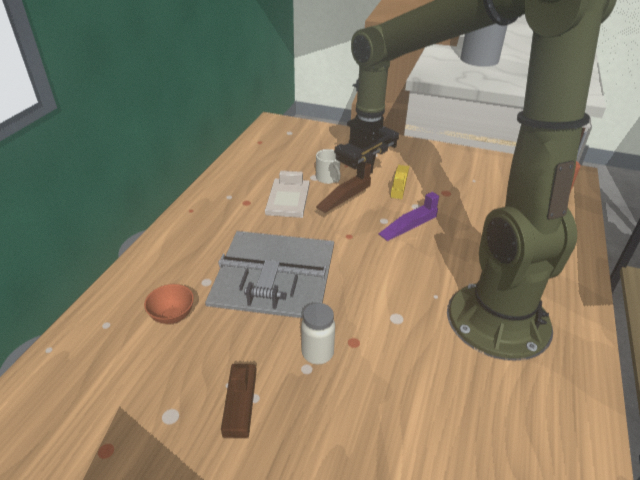

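Request:
arm_command(
  motion=[
    [[0, 0, 0], [0, 0, -6], 1],
    [[0, 0, 0], [0, 0, -6], 1],
    [[0, 0, 0], [0, 0, -6], 1],
    [[0, 0, 0], [0, 0, -6], 1],
    [[0, 0, 0], [0, 0, -6], 1],
    [[0, 0, 0], [0, 0, -6.3], 1],
    [[0, 0, 0], [0, 0, 0], 1],
  ],
)

```text
time: 5.07
position: [0.4177, -0.3448, 0.1016]
tool_rot: [-3.124, -0.303, 0.004]
ft_force: [0.4, -0.2, -1.1]
grip_width: 0.319
```

```bash
cat >> h.py <<'E'
JO=np.array([540.2,42.2]); JA=np.radians(10.9)
XJ=np.array([-np.sin(JA),np.cos(JA)]); YJ=np.array([-np.cos(JA),-np.sin(JA)])
def j2w(x,y): return JO+x*XJ+y*YJ
def w2j(p): d=np.array(p)[...,:2]-JO; return np.stack([d@XJ,d@YJ],-1)
def jplan(x,y,z,yaw=100.9):
    w=j2w(x,y); s=ctrl.get_state(); print('jig now',w2j(np.array(s['position'])*1000).round(1)); plan(w[0],w[1],z,yaw)
E
python3 - <<'E'
from h import *
jplan(-211,90,80)
E
```

```text
jig now [-356.9  193.4]
pos [ 417.7 -344.8  101.6] yaw_y 101.08 tilt 0.2 shift [ 103.9 -145.5   21.8] norm 180.1 turn z 0.18 F [ 0.4 -0.2 -1.1] w 0.319 t 5.0667
```

Request:
arm_command(
  motion=[
    [[20, -28, 0], [0, 0, 0.2], 1],
    [[20, -28, 0], [0, 0, 0], 1],
    [[20, -28, 5], [0, 0, 0], 1],
    [[20, -28, 5], [0, 0, 0], 1],
    [[24, -33.5, 12], [0, 0, 0], 1],
    [[0, 0, 0], [0, 0, 0], 1],
    [[0, 0, 0], [0, 0, 0], 1],
  ],
)

```text
time: 5.65
position: [0.4932, -0.1808, 0.0802]
tool_rot: [-3.125, -0.298, 0.004]
ft_force: [-0.5, -1.2, -2.0]
grip_width: 0.321
```

```bash
python3 - <<'E'
from h import *
jplan(-211,90,70)
for n in ['top','side']:
    im,d=optics.get_image(n); cv2.imwrite(f'pics/{n}4.png',im)
    P=cloud(n,d); J=w2j(P*1000)
    m=(J[...,0]>-160)&(J[...,0]<-20)&(abs(J[...,1]-90)<40)&(P[...,2]>.024)&(P[...,2]<.075)&(d>0)
    r=cv2.minAreaRect(J[m].astype('f4')); print(n,m.sum(),r,J[m][:,0].max(), 'roller ends')
    m=(abs(J[...,0])<10)&(abs(J[...,1])<122)&(P[...,2]>.033)&(P[...,2]<.045)&(im.max(-1)<60); q=J[m]
    print(np.polyfit(q[:,1],q[:,0],1),len(q))
E
```

```text
jig now [-210.1   88.3]
pos [ 493.2 -180.8   80.2] yaw_y 100.91 tilt 0.2 shift [-1.6  1.  10.2] norm 10.4 turn z 0.01 F [-0.5 -1.2 -2. ] w 0.321 t 5.65
top 646 ((-96.98983764648438, 87.36723327636719), (36.347511291503906, 125.03832244873047), 89.87559509277344) -34.489918664349716 roller ends
[-1.60614989e-03 -2.29080780e+00] 659
side 607 ((-95.1650161743164, 86.31436157226562), (128.5509033203125, 37.166141510009766), 0.34569984674453735) -30.78409689348095 roller endsTraceback (most recent call last):
  File "<stdin>", line 9, in <module>
    raise TypeError("expected non-empty vector for x")
TypeError: expected non-empty vector for x
```

View pics/side4.png

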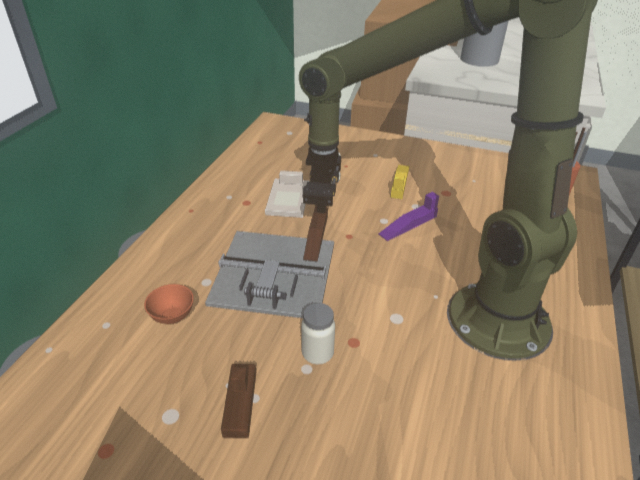

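View pics/top4.png

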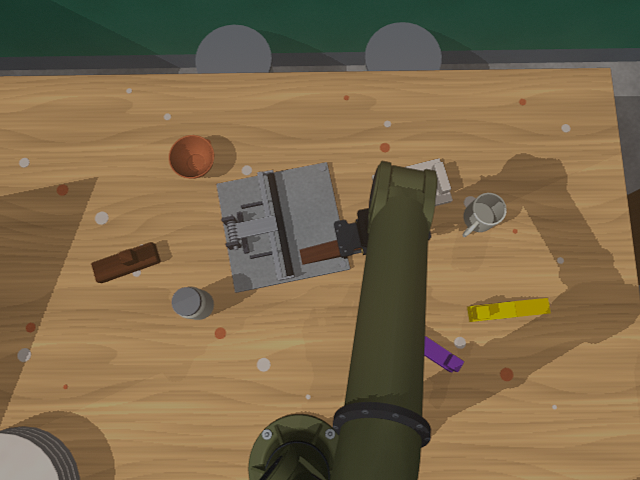

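Request:
arm_command(
  motion=[
    [[-1.5, 0, 6], [0, 0, 0], 1],
    [[0, 0, 5], [0, 0, 0], 1],
    [[0, 0, 1], [0, 0, 0], 1],
    [[0, 0, 0], [0, 0, 0], 1],
    [[0, 0, 0], [0, 0, 0], 1],
  ],
)

```text
time: 6.17
position: [0.4916, -0.1854, 0.0697]
tool_rot: [-3.128, -0.291, 0.0]
ft_force: [0.9, 0.8, -2.3]
grip_width: 0.319
```

Request:
arm_command(
  motion=[
    [[0, -12, 0], [0, 0, 0], 1],
    [[0, -12, 0], [0, 0, 0], 1],
    [[0, -12, 0], [0, 0, 0], 1],
    [[0, -6, 0], [0, 0, 0], 1],
    [[0, -6, 0], [0, 0, 0], 1],
    [[0, 0, 0], [0, 0, 0], 1],
  ],
)

```text
time: 6.67
position: [0.4827, -0.1367, 0.0698]
tool_rot: [3.127, 0.296, -0.0]
ft_force: [0.6, -0.8, -7.5]
grip_width: 0.315
```

```bash
python3 - <<'E'
from h import *
jplan(-56,90,68)
im,d=optics.get_image('side');cv2.imwrite('pics/s5.png',cv2.resize(im[180:320,200:360],None,fx=4,fy=4))
E
```

```text
jig now [-164.8   90.3]
pos [ 482.7 -136.7   69.8] yaw_y 100.82 tilt 0.06 shift [ 1.000e-01 -1.088e+02  1.700e+00] norm 108.9 turn z -0.08 F [ 0.6 -0.8 -7.5] w 0.315 t 6.6667
```

View pics/s5.png

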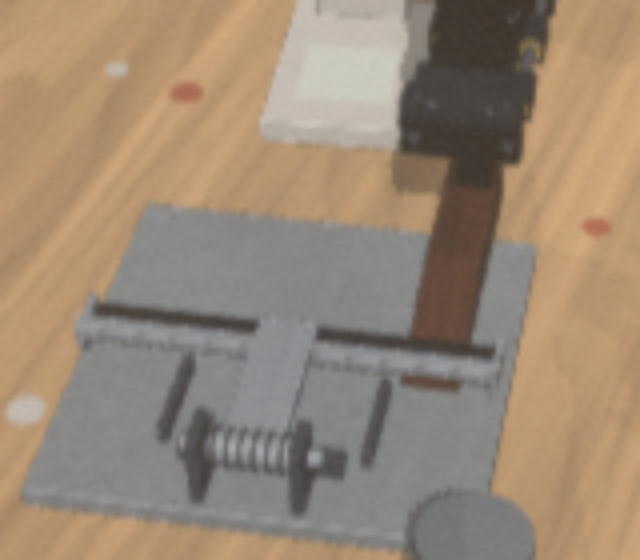

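Request:
arm_command(
  motion=[
    [[0, -6, 1], [0, 0, 0], 1],
    [[0, -8, 1], [0, 0, 0], 1],
    [[0, -8, 0], [0, 0, 0], 1],
    [[0, -8, 0], [0, 0, 0], 1],
    [[0, -8, 0], [0, 0, 0], 1],
    [[0, 0, 0], [0, 0, 0], 1],
  ],
)

```text
time: 7.22
position: [0.4759, -0.1012, 0.0686]
tool_rot: [3.126, 0.292, 0.0]
ft_force: [0.5, -4.2, -3.1]
grip_width: 0.316
```

Request:
arm_command(
  motion=[
    [[0, -8, 0], [0, 0, 0], 1],
    [[0, -8, 0], [0, 0, 0], 1],
    [[0, -8, 0], [0, 0, 0], 1],
    [[0, -8, 0], [0, 0, 0], 1],
    [[0, 0, 0], [0, 0, 0], 1],
  ],
)

```text
time: 7.63
position: [0.4697, -0.0694, 0.0682]
tool_rot: [3.127, 0.292, -0.001]
ft_force: [-0.1, -3.7, -3.6]
grip_width: 0.321
```

```bash
python3 - <<'E'
from h import *
jplan(-56,90,67.6)
im,d=optics.get_image('side');cv2.imwrite('pics/s6.png',cv2.resize(im[180:320,200:360],None,fx=4,fy=4))
E
```

```text
jig now [-96.2  90.3]
pos [469.7 -69.4  68.2] yaw_y 100.68 tilt 0.07 shift [  0.2 -40.2   0.6] norm 40.2 turn z -0.22 F [-0.1 -3.7 -3.6] w 0.321 t 7.6333
```

View pics/s6.png

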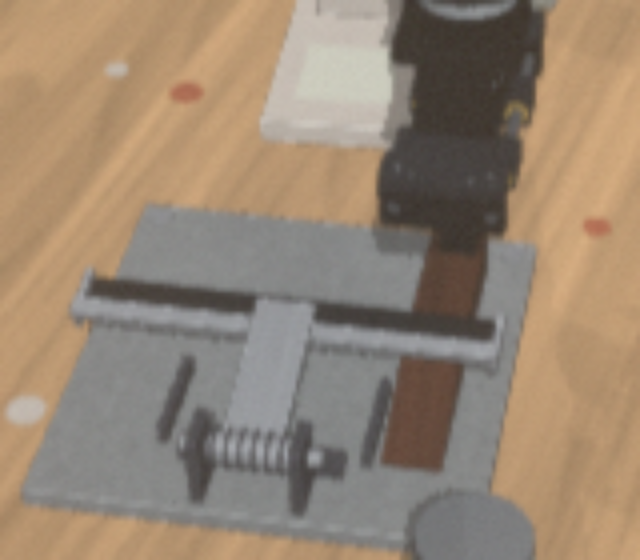

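The roller is riding up the ramp and the nose is at about (415,465). Continuing to the flat.

Request:
arm_command(
  motion=[
    [[0, -8, 0], [0, 0, 0], 1],
    [[0, -8, 0], [0, 0, 0], 1],
    [[0, -8, 0], [0, 0, 0], 1],
    [[0, -8, 0], [0, 0, 0], 1],
    [[0, -8, 0], [0, 0, 0], 1],
    [[0, 0, 0], [0, 0, 0], 1],
    [[0, 0, 0], [0, 0, 0], 1],
  ],
)

```text
time: 8.27
position: [0.4617, -0.0282, 0.0676]
tool_rot: [-3.125, -0.293, 0.003]
ft_force: [-1.0, 2.4, -1.4]
grip_width: 0.318
```

```bash
python3 - <<'E'
from h import *
jplan(-56,90,67.6)
im,d=optics.get_image('side');cv2.imwrite('pics/s7.png',cv2.resize(im[180:320,200:360],None,fx=4,fy=4))
P=cloud('side',d);J=w2j(P*1000)
m=(abs(J[...,0])<14)&(J[...,1]<50)&(J[...,1]>-120)&(P[...,2]>.03)&(P[...,2]<.1); print(np.percentile(P[m][:,2],[50,95]))
E
```

```text
jig now [-54.3  90.4]
pos [461.7 -28.2  67.6] yaw_y 100.71 tilt 0.17 shift [0.4 1.7 0. ] norm 1.7 turn z -0.19 F [-1.   2.4 -1.4] w 0.318 t 8.2667
[0.06063578 0.06461603]
```

View pics/s7.png

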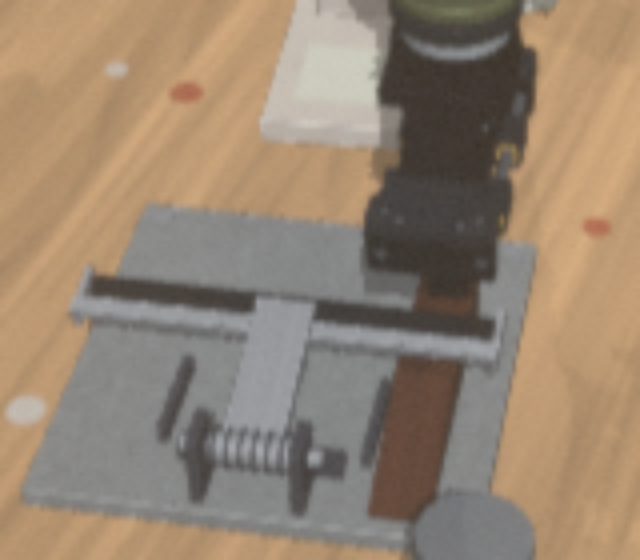

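Request:
arm_command(
  motion=[
    [[0, 0, 0], [0, 0, 0], 0.55],
    [[0, 0, 0], [0, 0, 0], 0.55],
    [[0, 0, 0], [0, 0, 0], 0.55],
    [[0, 0, 0], [0, 0, 0], 0.55],
    [[0, 0, 0], [0, 0, 0], 0.55],
  ],
)

```text
time: 8.73
position: [0.463, -0.0298, 0.0682]
tool_rot: [3.128, 0.293, 0.001]
ft_force: [-0.0, -0.4, -0.5]
grip_width: 0.441
```

Request:
arm_command(
  motion=[
    [[0, 0, -6], [0, 0, 0], 0.55],
    [[0, 0, -10], [0, 0, 0], 0.55],
    [[0, 0, -20], [0, 0, 0], 0.55],
    [[0, 0, -25], [0, 0, 0], 0.55],
    [[0, 0, -25], [0, 0, 0], 0],
    [[0, 0, 0], [0, 0, 0], 0],
  ],
)

```text
time: 9.23
position: [0.4661, -0.0297, 0.1597]
tool_rot: [3.125, 0.293, 0.014]
ft_force: [1.5, -0.1, 0.7]
grip_width: 0.531
```

```bash
python3 - <<'E'
from h import *
plan(647,-341,120,103.8)
# mould measure from original pics, ridge & slab tops
for n in ['top','side']:
    z=np.load(f'{n}0.npz'); P=cloud(n,z['d']); J=P
    c=np.array([.629,-.273]); a=np.radians(13.8); X=np.array([-np.sin(a),np.cos(a)]);Y=np.array([-np.cos(a),-np.sin(a)])
    L=np.stack([(P[...,:2]-c)@X,(P[...,:2]-c)@Y],-1)*1000
    m=(abs(L[...,0])<100)&(abs(L[...,1])<66)
    for lo,hi in [(.012,.022),(.046,.058)]:
        k=m&(P[...,2]>lo)&(P[...,2]<hi); q=L[k]; print(n,k.sum(),cv2.minAreaRect(q.astype('f4')),np.median(P[k],0).round(4))
im,d=optics.get_image('side');cv2.imwrite('pics/s8.png',im)
im,d=optics.get_image('top');cv2.imwrite('pics/t8.png',im)
E
```

```text
pos [466.1 -29.7 159.7] yaw_y 100.72 tilt 0.55 shift [119.4 339.4  42. ] norm 362.3 turn z -3.08 F [ 1.5 -0.1  0.7] w 0.531 t 9.2333
top 2661 ((-3.0717849731445312, 0.5716781616210938), (111.55884552001953, 171.41221618652344), 89.84178161621094) [ 0.6241 -0.2677  0.018 ]
top 285 ((-71.13583374023438, 0.2687225341796875), (71.57447814941406, 23.48830223083496), 89.98043823242188) [ 0.6449 -0.3417  0.0516]
side 1121 ((2.3752288818359375, -1.46881103515625), (110.91276550292969, 174.41018676757812), 89.96952819824219) [ 0.6252 -0.2601  0.016 ]
side 103 ((-65.94122314453125, -0.9760475158691406), (69.58830261230469, 29.180580139160156), 89.75189971923828) [ 0.6461 -0.336   0.049 ]
```

View pics/s8.png

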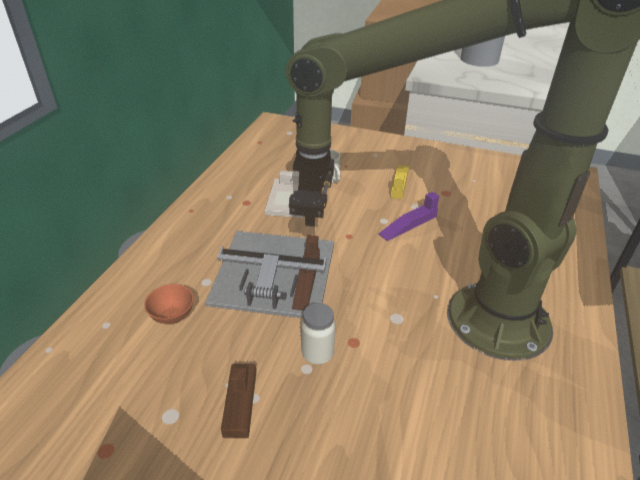

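Wedge stands alone under the roller at (307,265) with the roller lifted. Now the mould.

Request:
arm_command(
  motion=[
    [[12, 34, 0], [0, 0, 0], 0],
    [[12, 34, 0], [0, 0, -1], 0],
    [[12, 34, 0], [0, 0, -1], 0],
    [[12, 34, 0], [0, 0, -1], 0],
    [[12, 34, 0], [0, 0, 0], 0],
    [[12, 34, 10], [0, 0, 0], 0],
    [[12, 34, 10], [0, 0, 0], 0],
    [[12, 34, 10], [0, 0, 0], 0],
  ],
)

```text
time: 10.0
position: [0.6155, -0.2754, 0.1221]
tool_rot: [-3.118, -0.375, 0.003]
ft_force: [0.1, -0.2, 1.2]
grip_width: 0.994
```

Request:
arm_command(
  motion=[
    [[12, 34, 10], [0, 0, 0], 0],
    [[12, 34, 0], [0, 0, 0], 0],
    [[0, 0, 0], [0, 0, 0], 0],
    [[0, 0, 0], [0, 0, 0], 0],
  ],
)

```text
time: 10.33
position: [0.6537, -0.3364, 0.1106]
tool_rot: [-3.118, -0.37, 0.006]
ft_force: [-0.2, 0.9, 0.5]
grip_width: 0.999
```

```bash
python3 - <<'E'
from h import *
plan(645.7,-339.4,37,103.75)
im,d=optics.get_image('side');cv2.imwrite('pics/s9.png',cv2.resize(im[100:260,210:410],None,fx=3,fy=3))
E
```

```text
pos [ 653.7 -336.4  110.6] yaw_y 103.53 tilt 0.24 shift [-8.3  1.2 73.6] norm 74.1 turn z -0.22 F [-0.2  0.9  0.5] w 0.999 t 10.3333
```

View pics/s9.png

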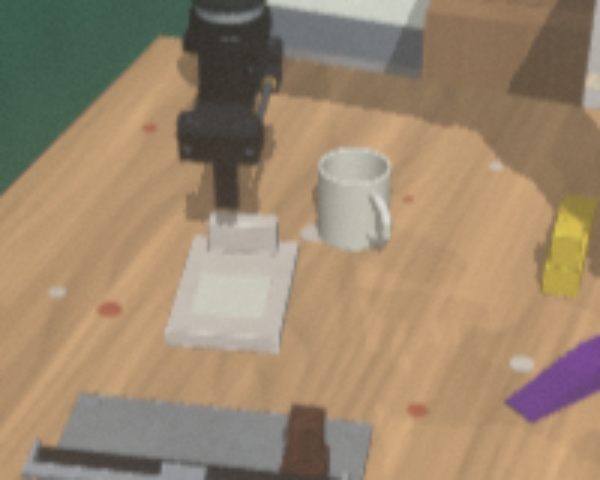

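Request:
arm_command(
  motion=[
    [[-8, 1, 20], [0, 0, -0.2], 0],
    [[0, 0, 25], [0, 0, 0], 0],
    [[0, 0, 18], [0, 0, 0], 0],
    [[0, 0, 10], [0, 0, 0], 0],
    [[0, 0, 0], [0, 0, 0], 0],
    [[0, 0, 0], [0, 0, 0], 0],
  ],
)

```text
time: 10.88
position: [0.6474, -0.3361, 0.0413]
tool_rot: [-3.118, -0.382, 0.0]
ft_force: [0.1, 0.2, 1.0]
grip_width: 0.999
```

```bash
python3 - <<'E'
from h import *
plan(645.7,-339.4,37,103.75)
E
```

```text
pos [ 647.4 -336.1   41.3] yaw_y 103.99 tilt 0.03 shift [-2.4  2.8  4.3] norm 5.7 turn z 0.24 F [0.1 0.2 1. ] w 0.999 t 10.8833
```

Request:
arm_command(
  motion=[
    [[-2.5, 2.5, 3], [0, 0, 0.2], 0],
    [[0, 0, 0], [0, 0, 0], 0.3],
    [[0, 0, 0], [0, 0, 0], 0.6],
    [[0, 0, 0], [0, 0, 0], 1],
    [[0, 0, 0], [0, 0, 0], 1],
    [[0, 0, 0], [0, 0, 0], 1],
    [[0, 0, 0], [0, 0, 0], 1],
    [[0, 0, 0], [0, 0, 0], 1],
  ],
)

```text
time: 11.55
position: [0.6456, -0.3403, 0.0379]
tool_rot: [3.119, 0.375, 0.0]
ft_force: [0.6, 0.6, -0.3]
grip_width: 0.551
```

Request:
arm_command(
  motion=[
    [[0, 0, 0], [0, 0, 0], 1],
    [[0, 0, 0], [0, 0, 0], 1],
    [[0, 0, 0], [0, 0, 0], 1],
    [[0, 0, 0], [0, 0, 0], 1],
    [[0, 0, 0], [0, 0, 0], 1],
  ],
)

```text
time: 11.97
position: [0.6456, -0.3408, 0.0379]
tool_rot: [3.118, 0.375, 0.0]
ft_force: [0.3, -1.2, -0.3]
grip_width: 0.249
```

```bash
python3 - <<'E'
from h import *
plan(645.7,-339.4,37,103.75)
E
```

```text
pos [ 645.6 -340.8   37.9] yaw_y 103.7 tilt 0.04 shift [ 0.5 -1.3  0.9] norm 1.7 turn z -0.05 F [ 0.3 -1.2 -0.3] w 0.249 t 11.9667
```

Request:
arm_command(
  motion=[
    [[0, 0, -15], [0, 0, 0], 1],
    [[0, 0, -15], [0, 0, 0], 1],
    [[0, 0, 0], [0, 0, 1.4], 1],
    [[0, 0, 0], [0, 0, 1.4], 1],
    [[0, 0, 0], [0, 0, 0], 1],
  ],
)

```text
time: 12.38
position: [0.6456, -0.3403, 0.0682]
tool_rot: [3.127, 0.296, 0.0]
ft_force: [-0.1, 0.3, -5.3]
grip_width: 0.248
```

```bash
python3 - <<'E'
from h import *
jplan(-228,0,62)
E
```

```text
jig now [-395.5  -31.2]
pos [ 645.6 -340.3   68.2] yaw_y 100.82 tilt 0.03 shift [ -31.4 -167.5    6.1] norm 170.5 turn z -0.08 F [-0.1  0.3 -5.3] w 0.248 t 12.3833
```

Request:
arm_command(
  motion=[
    [[-4, -22, 0], [0, 0, 0], 1],
    [[-5, -27, 0], [0, 0, 0], 1],
    [[-5, -27, 0], [0, 0, 0], 1],
    [[-5, -27, 0], [0, 0, 0], 1],
    [[-5, -27, 2], [0, 0, 0], 1],
    [[-5, -22, 2], [0, 0, 0], 1],
    [[-2.5, -15.5, 2], [0, 0, 0], 1],
    [[0, 0, 0], [0, 0, 0], 1],
  ],
)

```text
time: 13.05
position: [0.5809, -0.1761, 0.0608]
tool_rot: [-3.123, -0.307, 0.005]
ft_force: [-0.0, 0.6, -5.7]
grip_width: 0.254
```

```bash
cat > al.py <<'E'
from h import *
import sys
tag=sys.argv[1]
jplan(-228,0,62)
s=ctrl.get_state(); tj=w2j(np.array(s['position'])*1000); z0=s['position'][2]-.0379+.018
for n in ['top','side']:
    im,d=optics.get_image(n); P=cloud(n,d); J=w2j(P*1000)
    cv2.imwrite(f'pics/{n}_{tag}.png',cv2.resize(im[150:310,200:420],None,fx=3.5,fy=3.5))
    m=(J[...,0]>tj[0]+35)&(J[...,0]<min(tj[0]+160,-14))&(abs(J[...,1])<64)&(abs(P[...,2]-z0)<.006)&(im.min(-1)>105)
    q=J[m]; r=cv2.minAreaRect(q.astype('f4')); print(n,m.sum(),r)
    # side edges: bins in x
    lo=[];hi=[];xs=[]
    for b in np.arange(q[:,0].min()+5,q[:,0].max()-5,5):
        k=q[abs(q[:,0]-b)<3]
        if len(k)>10: xs.append(b);lo.append(k[:,1].min());hi.append(k[:,1].max())
    print(' edges lo',np.polyfit(xs,lo,1).round(3),np.mean(lo).round(1),'hi',np.polyfit(xs,hi,1).round(3),np.mean(hi).round(1),'maxx',q[:,0].max().round(1))
    # guides: dark ridges at bed behind
    bed=(abs(P[...,2]-.014)<.004)&(abs(J[...,0])<160)&(abs(J[...,1])<160); rb=cv2.minAreaRect(J[bed].astype('f4')); print(' bed',rb)
E
python3 al.py a
```

```text
jig now [-222.1    1.3]
pos [ 580.9 -176.1   60.8] yaw_y 101.23 tilt 0.28 shift [ 1.3  5.9 -1.3] norm 6.2 turn z 0.33 F [-0.   0.6 -5.7] w 0.254 t 13.05
top 1657 ((-128.38209533691406, 1.8737068176269531), (117.21455383300781, 111.99303436279297), 0.32739561796188354)
 edges lo [  -0.828 -132.544] -25.2 hi [9.0000e-03 5.7845e+01] 56.7 maxx -69.5
 bed ((-5.0302276611328125, 0.425262451171875), (275.2377014160156, 271.2328186035156), 0.06578543037176132)
side 1189 ((-125.71202087402344, -0.21023941040039062), (122.63566589355469, 111.10769653320312), 0.23845812678337097)
 edges lo [ 1.0000e-03 -5.2866e+01] -53.0 hi [1.0000e-02 5.5445e+01] 54.2 maxx -64.3
 bed ((0.1415252685546875, -0.8247528076171875), (280.8863220214844, 270.4150085449219), 0.09621327370405197)
```

View pics/side_a.png

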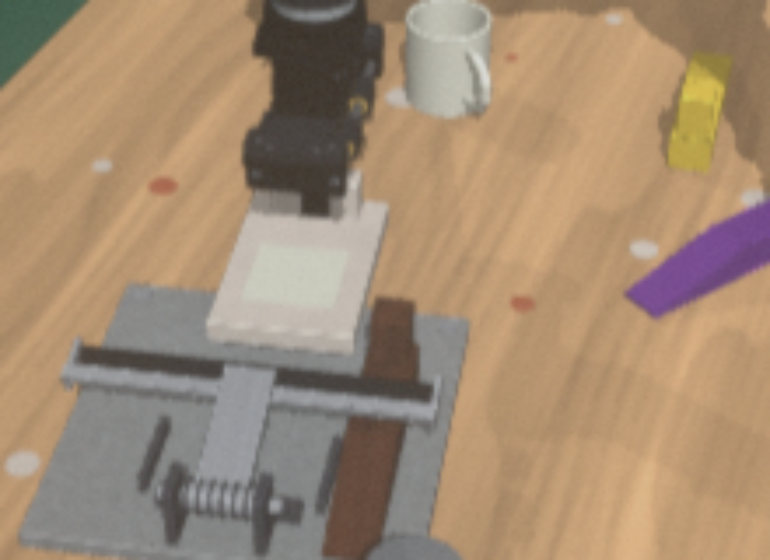

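View pics/top_a.png

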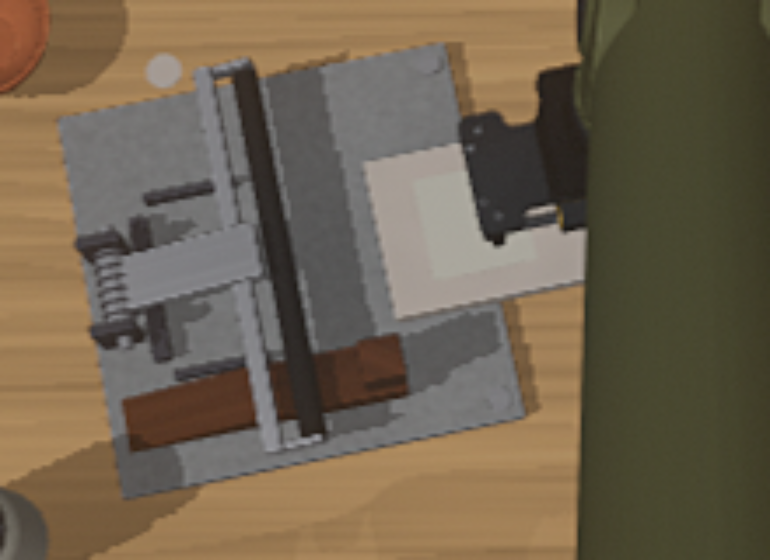

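Request:
arm_command(
  motion=[
    [[1, 0, 2], [0, 0, 0.3], 1],
    [[0, -5, 2], [0, 0, 0], 1],
    [[0, -15, 1], [0, 0, 0], 1],
    [[0, -15, 0], [0, 0, 0], 1],
    [[0, -15, 0], [0, 0, 0], 1],
    [[0, -10, 0], [0, 0, 0], 1],
    [[0, -5, 0], [0, 0, 0], 1],
    [[0, 0, 0], [0, 0, 0], 1],
  ],
)

```text
time: 13.82
position: [0.5719, -0.1151, 0.0571]
tool_rot: [-3.127, -0.296, -0.0]
ft_force: [0.7, 0.7, -4.0]
grip_width: 0.249
```

```bash
python3 al.py b
```

```text
jig now [-160.5   -1.3]
pos [ 571.9 -115.1   57.1] yaw_y 100.82 tilt 0.03 shift [-1.2 67.5 -4.9] norm 67.7 turn z -0.08 F [ 0.7  0.7 -4. ] w 0.249 t 13.8167
top 1415 ((-68.01719665527344, -1.1219635009765625), (110.05094909667969, 108.00089263916016), 89.98035430908203)
 edges lo [ -0.927 -87.193] -22.7 hi [-2.0000e-03  5.3006e+01] 53.1 maxx -14.0
 bed ((-4.9080352783203125, 0.51007080078125), (275.5281677246094, 270.70660400390625), 0.21290382742881775)
side 963 ((-77.4515380859375, -2.8166656494140625), (110.70989990234375, 95.41506958007812), 89.8398666381836)
 edges lo [-4.0000e-03 -5.6556e+01] -56.2 hi [3.0000e-03 5.1522e+01] 51.3 maxx -29.6
 bed ((0.3008270263671875, -0.7938385009765625), (278.36663818359375, 270.09295654296875), 0.1940561681985855)
```

View pics/side_b.png

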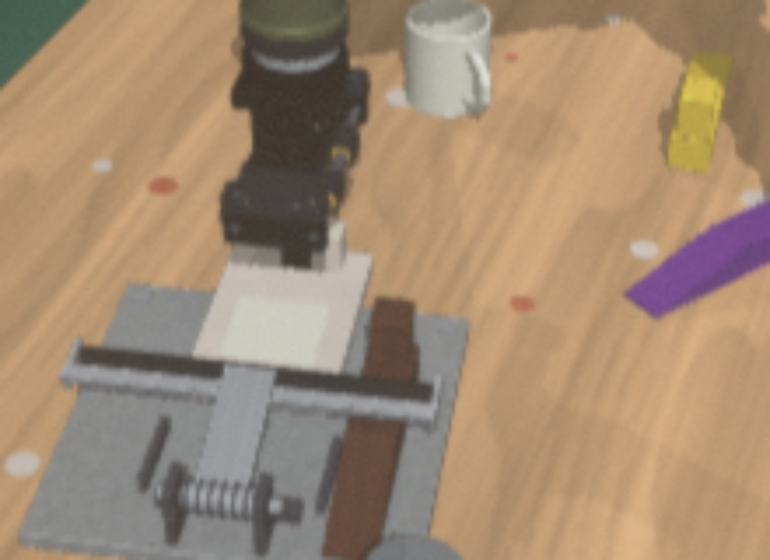

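Request:
arm_command(
  motion=[
    [[-1.8, -5, 1], [0, 0, 0], 1],
    [[0, -6, 1], [0, 0, 0], 1],
    [[0, -6, 0], [0, 0, 0], 1],
    [[0, 0, 0], [0, 0, 0], 1],
    [[0, 0, 0], [0, 0, 0], 1],
  ],
)

```text
time: 14.33
position: [0.567, -0.1007, 0.0549]
tool_rot: [-3.128, -0.292, 0.0]
ft_force: [0.2, 1.0, -4.1]
grip_width: 0.248
```

```bash
python3 al.py c
```

```text
jig now [-145.4    0.7]
pos [ 567.  -100.7   54.9] yaw_y 100.68 tilt 0.0 shift [ 1.  82.6 -7.1] norm 82.9 turn z -0.22 F [ 0.2  1.  -4.1] w 0.248 t 14.3333
top 1071 ((-59.16732406616211, 0.5601425170898438), (110.147705078125, 90.24832916259766), 89.92706298828125)
 edges lo [ -1.043 -77.111] -15.3 hi [-8.0000e-03  5.4365e+01] 54.8 maxx -14.0
 bed ((6.465324401855469, 0.6887969970703125), (270.9349670410156, 252.25628662109375), 89.97496032714844)
side 789 ((-70.89849090576172, -0.6725540161132812), (78.82000732421875, 110.92304229736328), 0.07462736964225769)
 edges lo [-2.2000e-02 -5.5746e+01] -54.2 hi [1.0000e-03 5.3606e+01] 53.6 maxx -31.5
 bed ((-4.03900146484375, -0.7903289794921875), (288.5262451171875, 270.1158447265625), 0.15944769978523254)
```

Request:
arm_command(
  motion=[
    [[0, -10, 0], [0, 0, 0], 1],
    [[0, -10, 0], [0, 0, 0], 1],
    [[0, -10, 0], [0, 0, 0], 1],
    [[0, -10, 0], [0, 0, 0], 1],
    [[0, -10, 0], [0, 0, 0], 1],
    [[0, -8, 1], [0, 0, 0], 1],
    [[0, 0, 1], [0, 0, 0], 1],
    [[0, 0, 0], [0, 0, 0], 1],
  ],
)

```text
time: 15.1
position: [0.5561, -0.0437, 0.0527]
tool_rot: [3.128, 0.293, -0.001]
ft_force: [-0.1, 0.7, -5.1]
grip_width: 0.251
```

```bash
python3 al.py d
```

```text
jig now [-87.4   0.6]
pos [556.1 -43.7  52.7] yaw_y 100.7 tilt 0.03 shift [  1.1 140.6  -9.3] norm 140.9 turn z -0.2 F [-0.1  0.7 -5.1] w 0.251 t 15.1
top 79 ((-19.744491577148438, 28.698657989501953), (50.55427551269531, 12.116641998291016), 82.82023620605469)
 edges lo [-0.086  1.936] 3.9 hi [-1.212 27.267] 54.5 maxx -14.3
 bed ((48.68536376953125, 0.61773681640625), (270.7406921386719, 168.2703094482422), 89.96820068359375)
side 159 ((-43.890174865722656, -0.16592025756835938), (110.21519470214844, 16.844099044799805), 89.9598159790039)
 edges lo [ -0.831 -90.446] -53.2 hi [4.700e-02 5.588e+01] 53.8 maxx -35.4
 bed ((0.592864990234375, -0.65362548828125), (279.38580322265625, 270.61627197265625), 0.02836490236222744)al.py:16: RankWarning: Polyfit may be poorly conditioned
  print(' edges lo',np.polyfit(xs,lo,1).round(3),np.mean(lo).round(1),'hi',np.polyfit(xs,hi,1).round(3),np.mean(hi).round(1),'maxx',q[:,0].max().round(1))
al.py:16: RankWarning: Polyfit may be poorly conditioned
  print(' edges lo',np.polyfit(xs,lo,1).round(3),np.mean(lo).round(1),'hi',np.polyfit(xs,hi,1).round(3),np.mean(hi).round(1),'maxx',q[:,0].max().round(1))
```

View pics/side_d.png

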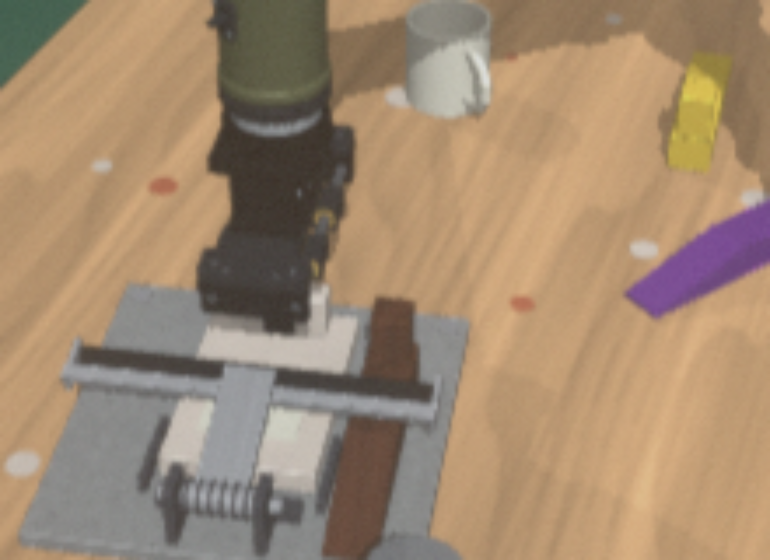

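Request:
arm_command(
  motion=[
    [[0, -5, 0.7], [0, 0, 0], 1],
    [[0, -5, 0], [0, 0, 0], 1],
    [[0, -4, 0], [0, 0, 0], 1],
    [[0, -2, 0], [0, 0, 0], 1],
    [[0, 0, 0], [0, 0, 0], 1],
  ],
)

```text
time: 15.62
position: [0.5532, -0.0276, 0.0521]
tool_rot: [-3.128, -0.293, 0.0]
ft_force: [0.4, -0.2, -5.1]
grip_width: 0.248
```

Request:
arm_command(
  motion=[
    [[0, -1, 0], [0, 0, 0], 1],
    [[0, -1, 0], [0, 0, 0], 1],
    [[0, 0, 0], [0, 0, 0], 1],
  ],
)

```text
time: 15.87
position: [0.553, -0.0267, 0.0522]
tool_rot: [3.128, 0.29, 0.0]
ft_force: [0.2, 0.1, -4.2]
grip_width: 0.247
```

Request:
arm_command(
  motion=[
    [[0, -1, 0], [0, 0, 0], 1],
    [[0, 0, 0], [0, 0, 0], 1],
    [[0, 0, 0], [0, 0, 0], 1],
  ],
)

```text
time: 16.12
position: [0.5531, -0.0265, 0.0523]
tool_rot: [3.127, 0.29, 0.001]
ft_force: [0.9, -2.1, -3.5]
grip_width: 0.255
```

```bash
python3 -c "
from h import *
jplan(-68,0,52)"
```

```text
jig now [-69.9   0.3]
pos [553.1 -26.5  52.3] yaw_y 100.59 tilt 0.06 shift [ 0.3 -1.9  0.3] norm 2.0 turn z -0.31 F [ 0.9 -2.1 -3.5] w 0.255 t 16.1167
```

Request:
arm_command(
  motion=[
    [[0, -1, 0], [0, 0, 0], 1],
    [[0, -1, 0], [0, 0, 0], 1],
    [[0, 0, 0], [0, 0, 0], 1],
    [[0, 0, 0], [0, 0, 0], 1],
  ],
)

```text
time: 16.45
position: [0.5533, -0.0263, 0.0527]
tool_rot: [3.125, 0.289, 0.002]
ft_force: [2.1, -6.0, -3.2]
grip_width: 0.253
```

Request:
arm_command(
  motion=[
    [[0, -1, 0], [0, 0, 0], 1],
    [[0, -1, 0], [0, 0, 0], 1],
    [[0, 0, 0], [0, 0, 0], 1],
    [[0, 0, 0], [0, 0, 0], 1],
  ],
)

```text
time: 16.78
position: [0.5534, -0.0261, 0.053]
tool_rot: [3.123, 0.287, 0.003]
ft_force: [2.8, -8.1, -2.2]
grip_width: 0.25
```

```bash
python3 -c "
from h import *
jplan(-68,0,52)"
```

```text
jig now [-69.6  -0.1]
pos [553.4 -26.1  53. ] yaw_y 100.52 tilt 0.34 shift [-0.1 -1.6  1. ] norm 1.9 turn z -0.38 F [ 2.8 -8.1 -2.2] w 0.25 t 16.7833
```

Request:
arm_command(
  motion=[
    [[0, 3, 0], [0, 0, 0], 1],
    [[0, 0, 1], [0, 0, 0], 1],
    [[0, 0, 0], [0, 0, 0], 1],
    [[0, 0, 0], [0, 0, 0], 0.6],
    [[0, 0, 0], [0, 0, 0], 0.6],
    [[0, 0, 0], [0, 0, 0], 0.6],
    [[0, 0, 0], [0, 0, 0], 0.6],
  ],
)

```text
time: 17.37
position: [0.5528, -0.0233, 0.0514]
tool_rot: [-3.127, -0.292, -0.001]
ft_force: [-1.1, 0.4, 0.1]
grip_width: 0.389
```

```bash
python3 -c "
from h import *
jplan(-68,0,52)"
```

```text
jig now [-66.7   0. ]
pos [552.8 -23.3  51.4] yaw_y 100.67 tilt 0.07 shift [ 0.   1.3 -0.6] norm 1.4 turn z -0.23 F [-1.1  0.4  0.1] w 0.389 t 17.3667
```

Ridge freed. I'll nudge the ridge with the rear finger to make sure it is home.

Request:
arm_command(
  motion=[
    [[0, -3, 0], [0, 0, 0], 0.6],
    [[0, -2, 0], [0, 0, 0], 0.6],
    [[0, -2, 0], [0, 0, 0], 0.6],
    [[0, 0, 0], [0, 0, 0], 0.6],
  ],
)

```text
time: 17.7
position: [0.5522, -0.02, 0.0514]
tool_rot: [3.125, 0.289, 0.002]
ft_force: [2.8, -5.7, -1.3]
grip_width: 0.401
```

Request:
arm_command(
  motion=[
    [[0, -1.5, 0], [0, 0, 0], 0.6],
    [[0, -1.5, 0], [0, 0, 0], 0.6],
    [[0, 0, 0], [0, 0, 0], 0.6],
  ],
)

```text
time: 17.95
position: [0.5523, -0.0198, 0.0517]
tool_rot: [3.122, 0.286, 0.004]
ft_force: [3.2, -9.9, -0.6]
grip_width: 0.399
```

```bash
python3 -c "
from h import *
jplan(-68,0,52)"
```

```text
jig now [-63.1  -0.2]
pos [552.3 -19.8  51.7] yaw_y 100.48 tilt 0.39 shift [-0.2  4.9 -0.2] norm 4.9 turn z -0.42 F [ 3.2 -9.9 -0.6] w 0.399 t 17.95
```

Request:
arm_command(
  motion=[
    [[0, 6.5, 0], [0, 0, 0], 0.6],
    [[0, 0, 0], [0, 0, 0], 0.6],
    [[0, 0, -8], [0, 0, 0], 0.6],
    [[0, 0, -20], [0, 0, 0], 0.6],
    [[0, 0, -30], [0, 0, 0], 0.6],
    [[0, 0, -30], [0, 0, 0], 0.6],
    [[0, 15, -20], [0, 0, 0], 0.6],
    [[0, 0, 0], [0, 0, 0], 0.6],
  ],
)

```text
time: 18.62
position: [0.5581, -0.0372, 0.1647]
tool_rot: [3.125, 0.289, 0.014]
ft_force: [0.8, -0.9, -1.1]
grip_width: 0.402
```

Request:
arm_command(
  motion=[
    [[0, 30, 0], [0, 0, 0], 0.6],
    [[0, 30, 0], [0, 0, 0], 0.6],
    [[0, 30, 0], [0, 0, 0], 0.6],
    [[0, 30, 0], [0, 0, 0], 0.6],
    [[0, 0, 0], [0, 0, 0], 0.6],
  ],
)

```text
time: 19.03
position: [0.5764, -0.1612, 0.1584]
tool_rot: [3.126, 0.277, -0.002]
ft_force: [0.3, -1.3, -0.6]
grip_width: 0.402
```

```bash
python3 - <<'E'
from h import *
jplan(-54,90,120)
for n in ['top','side']:
    im,d=optics.get_image(n); P=cloud(n,d); J=w2j(P*1000)
    cv2.imwrite(f'pics/{n}_e.png',cv2.resize(im[150:310,200:370],None,fx=4,fy=3.7))
    m=(abs(J[...,0]+70)<30)&(abs(J[...,1])<45)&(P[...,2]>.05)&(P[...,2]<.075); print(n,'ridge',cv2.minAreaRect(J[m].astype('f4')),P[m][:,2].max())
    m=(J[...,0]>-170)&(J[...,0]<-12)&(abs(J[...,1])<64)&(abs(P[...,2]-.032)<.006)&(im.min(-1)>100); print('slab',cv2.minAreaRect(J[m].astype('f4')))
    m=(abs(J[...,0]+54)<30)&(abs(J[...,1]-90)<30)&(P[...,2]>.074)&(P[...,2]<.1); print('post',m.sum(),cv2.minAreaRect(J[m].astype('f4')))
    bed=(abs(P[...,2]-.014)<.004)&(abs(J[...,0])<160)&(abs(J[...,1])<160); print('bed',cv2.minAreaRect(J[bed].astype('f4')))
E
```

```text
jig now [-206.5    2.9]
pos [ 576.4 -161.2  158.4] yaw_y 100.14 tilt 0.18 shift [ -89.1 -151.5   38.1] norm 179.8 turn z -0.76 F [ 0.3 -1.3 -0.6] w 0.402 t 19.0333
top ridge ((-70.56021881103516, 0.20022201538085938), (21.991397857666016, 70.6379165649414), 0.05161884054541588) 0.07294351879937595
slab ((-49.405029296875, -0.24575424194335938), (74.66692352294922, 110.91682434082031), 0.04376263916492462)
post 165 ((-55.19643020629883, 88.90006256103516), (27.750064849853516, 27.984582901000977), 0.4245631992816925)
bed ((-4.9915618896484375, 0.6325225830078125), (275.3210144042969, 270.76824951171875), 0.07446137815713882)
side ridge ((-65.74114990234375, -1.5204849243164062), (70.3504409790039, 29.725130081176758), 87.9323501586914) 0.06772065673143032
slab ((-62.45379638671875, -1.5463943481445312), (48.12375259399414, 109.8841781616211), 0.11299572885036469)
post 112 ((-50.438289642333984, 87.43749237060547), (29.175268173217773, 27.630773544311523), 3.992802619934082)
bed ((0.3662567138671875, -0.4501190185546875), (270.1884765625, 278.889892578125), 89.76861572265625)
```

View pics/top_e.png

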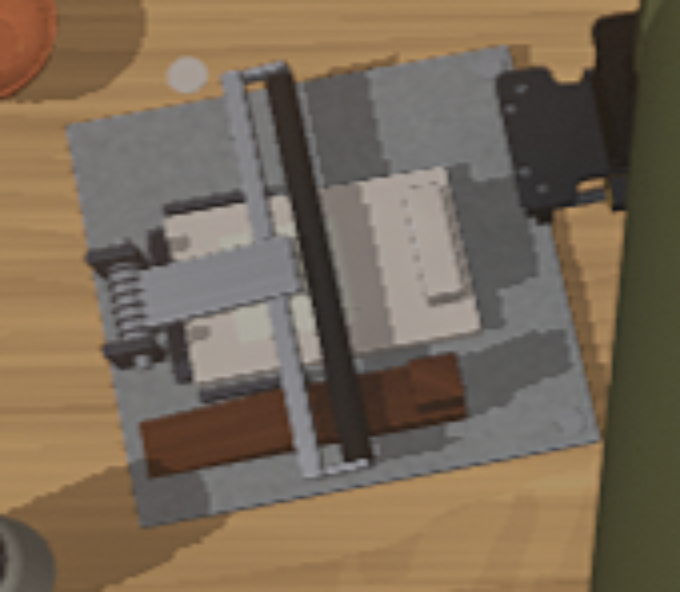

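View pics/side_e.png

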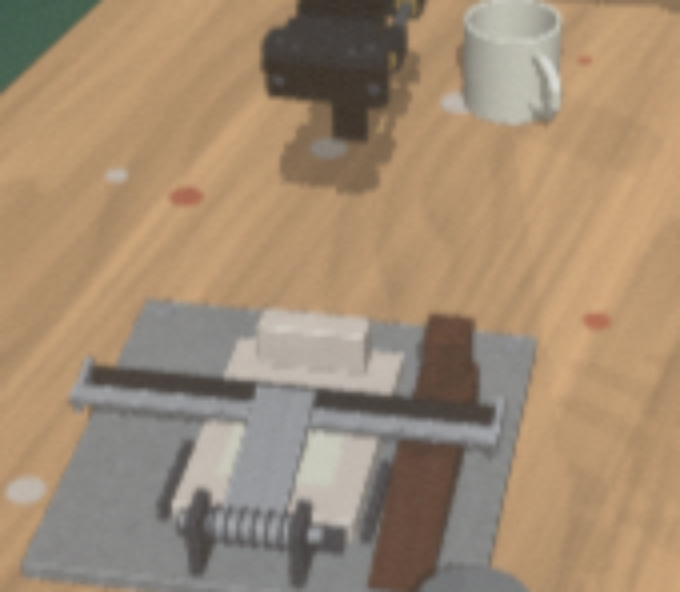

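Top view: the mould is home against the stop (ridge at -68.1 mm relative to the bed) and the wedge still props the roller. Now back to the wedge's post.

Request:
arm_command(
  motion=[
    [[-15, -25, 0], [0, 0, -0.4], 0.54],
    [[-15, -25, 0], [0, 0, -0.3], 0.54],
    [[-15, -25, 0], [0, 0, 0], 0.54],
    [[-15, -25, 5], [0, 0, 0], 0.54],
    [[-15, -25, 10], [0, 0, 0], 0.54],
    [[-14, -25, 15], [0, 0, 0], 0.54],
    [[0, 0, 0], [0, 0, 0], 0.54],
    [[0, 0, 0], [0, 0, 0], 0.54],
  ],
)

```text
time: 19.8
position: [0.4587, -0.021, 0.1284]
tool_rot: [3.125, 0.318, -0.003]
ft_force: [-0.6, -0.4, 0.6]
grip_width: 0.46
```

```bash
python3 -c "
from h import *
jplan(-55,89.5,68)
im,d=optics.get_image('side');cv2.imwrite('pics/s10.png',cv2.resize(im[150:310,200:370],None,fx=4,fy=3.7))"
```

```text
jig now [-46.6  92. ]
pos [458.7 -21.  128.4] yaw_y 101.63 tilt 0.12 shift [ 2.5  8.4 60.4] norm 61.0 turn z 0.73 F [-0.6 -0.4  0.6] w 0.46 t 19.8
```

View pics/s10.png

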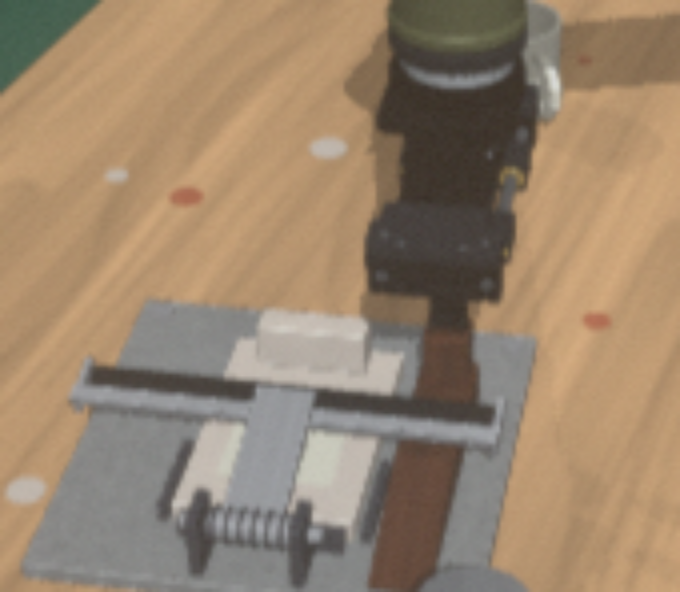

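Align first, then descend.

Request:
arm_command(
  motion=[
    [[2.5, 8, 10], [0, 0, 0.7], 0.54],
    [[0, 0, 8], [0, 0, 0], 0.54],
    [[0, 0, 0], [0, 0, 0], 0.54],
    [[0, 0, 0], [0, 0, 0], 0.54],
  ],
)

```text
time: 20.18
position: [0.4643, -0.0318, 0.1102]
tool_rot: [-3.127, -0.288, 0.003]
ft_force: [0.0, 0.7, -0.2]
grip_width: 0.459
```

```bash
python3 -c "
from h import *
jplan(-55,89.5,68)"
```

```text
jig now [-58.3  88.5]
pos [464.3 -31.8 110.2] yaw_y 100.54 tilt 0.13 shift [-0.9 -3.2 42.3] norm 42.4 turn z -0.36 F [ 0.   0.7 -0.2] w 0.459 t 20.1833
```

Request:
arm_command(
  motion=[
    [[-0.9, -3, 0], [0, 0, -0.3], 0.54],
    [[0, 0, 4], [0, 0, 0], 0.54],
    [[0, 0, 0], [0, 0, 0], 0.54],
    [[0, 0, 10], [0, 0, 0], 0.54],
    [[0, 0, 10], [0, 0, 0], 0.54],
    [[0, 0, 0], [0, 0, 0], 0.54],
  ],
)

```text
time: 20.68
position: [0.4614, -0.0285, 0.0848]
tool_rot: [-3.126, -0.299, 0.006]
ft_force: [-0.3, -0.1, 0.5]
grip_width: 0.458
```

```bash
python3 -c "
from h import *
jplan(-55,89.5,68)"
```

```text
jig now [-54.5  90.8]
pos [461.4 -28.5  84.8] yaw_y 100.91 tilt 0.22 shift [ 1.4  0.5 16.8] norm 16.9 turn z 0.01 F [-0.3 -0.1  0.5] w 0.458 t 20.6833
```

Request:
arm_command(
  motion=[
    [[0.5, 0, 8], [0, 0, 0], 0.54],
    [[0, 0, 7], [0, 0, 0], 0.54],
    [[0, 0, 0], [0, 0, 0], 0.54],
    [[0, 0, 0], [0, 0, 0], 1],
    [[0, 0, 0], [0, 0, 0], 1],
    [[0, 0, 0], [0, 0, 0], 1],
    [[0, 0, 0], [0, 0, 0], 1],
    [[0, 0, 0], [0, 0, 0], 1],
  ],
  force=45,
)

```text
time: 21.35
position: [0.4638, -0.0282, 0.0724]
tool_rot: [-3.127, -0.299, -0.001]
ft_force: [-0.1, 1.3, -0.9]
grip_width: 0.32
```

```bash
python3 -c "
from h import *
jplan(-55,89.5,68)"
```

```text
jig now [-54.6  88.3]
pos [463.8 -28.2  72.4] yaw_y 100.91 tilt 0.04 shift [-1.2  0.4  4.4] norm 4.6 turn z 0.01 F [-0.1  1.3 -0.9] w 0.32 t 21.35
```

Request:
arm_command(
  motion=[
    [[0, 5, 0], [0, 0, 0], 1],
    [[0, 10, 0], [0, 0, 0], 1],
    [[0, 10, 0], [0, 0, 0], 1],
    [[0, 10, 0], [0, 0, 0], 1],
    [[0, 10, 0], [0, 0, 0], 1],
    [[0, 0, 0], [0, 0, 0], 1],
  ],
)

```text
time: 21.85
position: [0.4725, -0.0732, 0.0724]
tool_rot: [-3.127, -0.298, -0.0]
ft_force: [-0.1, 0.4, -0.0]
grip_width: 0.319
```

```bash
python3 -c "
from h import *
jplan(-215,89.5,72)
im,d=optics.get_image('side');cv2.imwrite('pics/s11.png',cv2.resize(im[150:310,200:370],None,fx=4,fy=3.7))"
```

```text
jig now [-100.5   88.3]
pos [472.5 -73.2  72.4] yaw_y 100.87 tilt 0.03 shift [ -1.2 114.5   0.4] norm 114.5 turn z -0.03 F [-0.1  0.4 -0. ] w 0.319 t 21.85
```

View pics/s11.png

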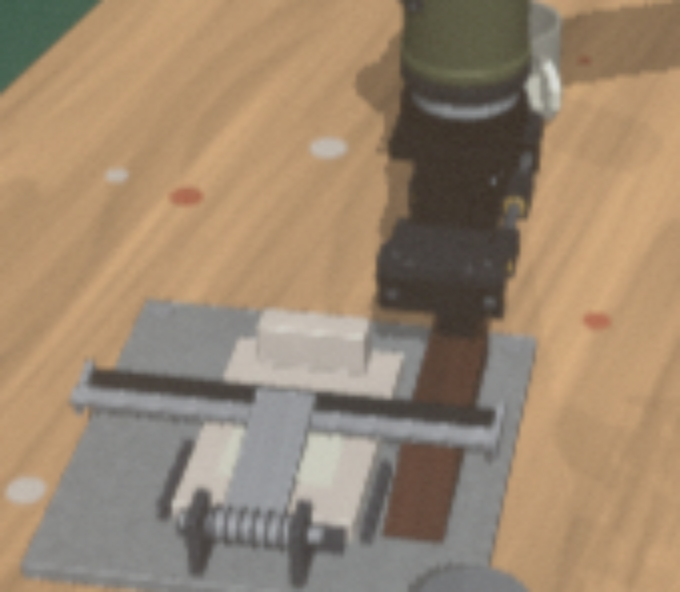

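Request:
arm_command(
  motion=[
    [[0, 12, 0], [0, 0, 0], 1],
    [[0, 15, 0], [0, 0, 0], 1],
    [[0, 15, 0], [0, 0, 0], 1],
    [[0, 15, 0], [0, 0, 0], 1],
    [[0, 15, 0], [0, 0, 0], 1],
    [[0, 15, 0], [0, 0, 0], 1],
    [[0, 18, 0], [0, 0, 0], 1],
    [[0, 18, 0], [0, 0, 0], 1],
  ],
)

```text
time: 22.57
position: [0.4952, -0.1949, 0.072]
tool_rot: [-3.127, -0.298, 0.001]
ft_force: [-0.4, 0.4, 0.6]
grip_width: 0.318
```

```bash
python3 -c "
from h import *
jplan(-345,110,72)"
```

```text
jig now [-224.3   89. ]
pos [ 495.2 -194.9   72. ] yaw_y 100.89 tilt 0.05 shift [-2.100e+01  1.207e+02 -1.000e-01] norm 122.5 turn z -0.01 F [-0.4  0.4  0.6] w 0.318 t 22.5667
```

Request:
arm_command(
  motion=[
    [[0, 5, -10], [0, 0, 0], 1],
    [[0, 10, -10], [0, 0, 0], 1],
    [[-5, 25, 0], [0, 0, 0], 1],
    [[-5, 25, 0], [0, 0, 0], 1],
    [[-5, 25, 0], [0, 0, 0], 1],
    [[-6, 30, 0], [0, 0, 0], 1],
    [[0, 0, 0], [0, 0, 0], 1],
    [[0, 0, 0], [0, 0, 0], 1],
  ],
)

```text
time: 23.23
position: [0.4968, -0.3182, 0.0929]
tool_rot: [3.126, 0.292, 0.0]
ft_force: [0.2, 0.6, -3.3]
grip_width: 0.317
```

```bash
python3 - <<'E'
from h import *
jplan(-345,110,59)
for n in ['top','side']:
    im,d=optics.get_image(n);cv2.imwrite(f'pics/{n}12.png',im)
E
```

```text
jig now [-345.7  110.7]
pos [ 496.8 -318.2   92.9] yaw_y 100.69 tilt 0.09 shift [ 0.7 -0.7 33.9] norm 33.9 turn z -0.21 F [ 0.2  0.6 -3.3] w 0.317 t 23.2333
```

View pics/side12.png

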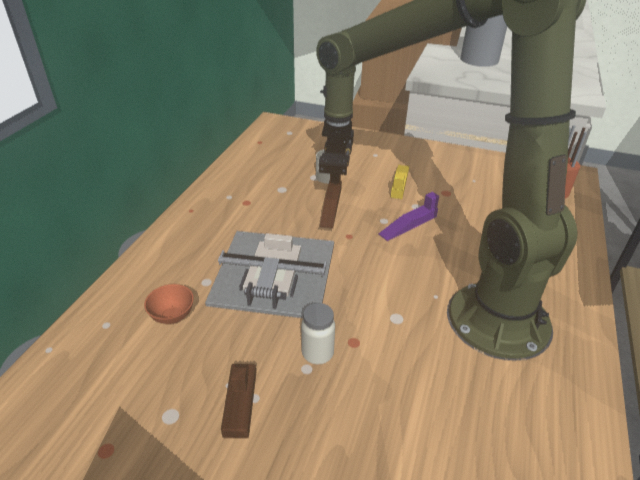

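The roller is down on the mould and the wedge is out over clear bench, with its nose at (328,226). Lowering.

Request:
arm_command(
  motion=[
    [[0, 0, 12], [0, 0, 0], 1],
    [[0, 0, 12], [0, 0, 0], 1],
    [[0, 0, 6], [0, 0, 0], 1],
    [[0, 0, 3], [0, 0, 0], 1],
    [[0, 0, 0], [0, 0, 0], 1],
    [[0, 0, 0], [0, 0, 0], 1],
  ],
)

```text
time: 23.83
position: [0.4974, -0.3145, 0.0586]
tool_rot: [-3.127, -0.3, 0.001]
ft_force: [0.2, 0.5, -2.2]
grip_width: 0.314
```

Request:
arm_command(
  motion=[
    [[0, 0, 1], [0, 0, 0], 1],
    [[0, 0, 0.5], [0, 0, 0], 1],
    [[0, 0, 0], [0, 0, 0], 1],
    [[0, 0, 0], [0, 0, 0], 1],
  ],
)

```text
time: 24.17
position: [0.4975, -0.3146, 0.0585]
tool_rot: [-3.127, -0.299, 0.001]
ft_force: [-1.8, 2.6, 5.8]
grip_width: 0.317
```

```bash
python3 -c "
from h import *
jplan(-345,110,58.4)"
```

```text
jig now [-342.3  109.4]
pos [ 497.5 -314.6   58.5] yaw_y 100.94 tilt 0.05 shift [-0.6  2.7  0.1] norm 2.8 turn z 0.04 F [-1.8  2.6  5.8] w 0.317 t 24.1667
```

Contact with the bench. Release, lift and retreat.

Request:
arm_command(
  motion=[
    [[0, 0, 0], [0, 0, 0], 0.4],
    [[0, 0, 0], [0, 0, 0], 0.4],
    [[0, 0, 0], [0, 0, 0], 0.4],
    [[0, 0, 0], [0, 0, 0], 0.4],
    [[0, 0, 0], [0, 0, 0], 0.4],
    [[0, 0, -8], [0, 0, 0], 0.4],
    [[0, 0, -20], [0, 0, 0], 0.4],
    [[0, 0, -30], [0, 0, 0], 0.4],
  ],
)

```text
time: 24.83
position: [0.4956, -0.3142, 0.114]
tool_rot: [-3.124, -0.298, 0.007]
ft_force: [0.6, -0.0, -1.0]
grip_width: 0.598
```

Request:
arm_command(
  motion=[
    [[0, 0, -35], [0, 0, 0], 0.4],
    [[-20, 0, -30], [0, 0, 0], 0.4],
    [[-25, 20, 0], [0, 0, 0], 0.4],
    [[-10, 28, 0], [0, 0, 0], 0.4],
    [[0, 28, 0], [0, 0, 0], 0.4],
    [[0, 28, 0], [0, 0, 0], 0.4],
    [[0, 28, 0], [0, 0, 0], 0.4],
    [[0, 0, 0], [0, 0, 0], 0.4],
  ],
)

```text
time: 25.5
position: [0.4669, -0.4617, 0.1806]
tool_rot: [3.125, 0.289, -0.001]
ft_force: [-1.1, 0.2, 0.9]
grip_width: 0.601
```

```bash
python3 - <<'E'
from h import *
jplan(-345,110,58.4)
for n in ['top','side']:
    im,d=optics.get_image(n);cv2.imwrite(f'pics/{n}13.png',im);P=cloud(n,d); J=w2j(P*1000)
    m=(abs(J[...,0]+70)<30)&(abs(J[...,1])<45)&(P[...,2]>.05)&(P[...,2]<.075); print(n,'ridge',cv2.minAreaRect(J[m].astype('f4')))
    bed=(abs(P[...,2]-.014)<.004)&(abs(J[...,0])<160)&(abs(J[...,1])<160); print('bed',cv2.minAreaRect(J[bed].astype('f4')))
    m=(abs(J[...,0])<6)&(abs(J[...,1])<118)&(im.max(-1)<70)&(P[...,2]>.02); print('roller top z',np.percentile(P[m][:,2],[50,90]),m.sum())
    w=(abs(J[...,0]+262)<115)&(abs(J[...,1]-110)<30)&(P[...,2]>.005)&(im.max(-1)<100); print('wedge z max',np.percentile(P[w][:,2],[50,99]),cv2.minAreaRect(J[w&(P[...,2]>.012)].astype('f4')))
E
```

```text
jig now [-480.9  167.3]
pos [ 466.9 -461.7  180.6] yaw_y 100.55 tilt 0.21 shift [  56.5 -136.7  121.7] norm 191.5 turn z -0.35 F [-1.1  0.2  0.9] w 0.601 t 25.5
top ridge ((-70.58187103271484, 0.15007781982421875), (70.2509994506836, 22.083681106567383), 89.98053741455078)
bed ((-4.8927001953125, 0.4951019287109375), (275.31842041015625, 270.9300537109375), 0.08628768473863602)
roller top z [0.0489638  0.05219442] 481
wedge z max [0.03011577 0.07498442] ((-265.37945556640625, 110.10409545898438), (37.70819091796875, 182.50396728515625), 89.62181854248047)
side ridge ((-64.9146728515625, -1.3176155090332031), (25.834060668945312, 70.56451416015625), 2.357233762741089)
bed ((0.2093048095703125, -1.063629150390625), (270.2141418457031, 278.097900390625), 89.98466491699219)
roller top z [0.04715089 0.04816587] 10
wedge z max [0.03144091 0.072788  ] ((-277.9001770019531, 109.938232421875), (37.981239318847656, 198.42984008789062), 87.39940643310547)
```

View pics/side13.png

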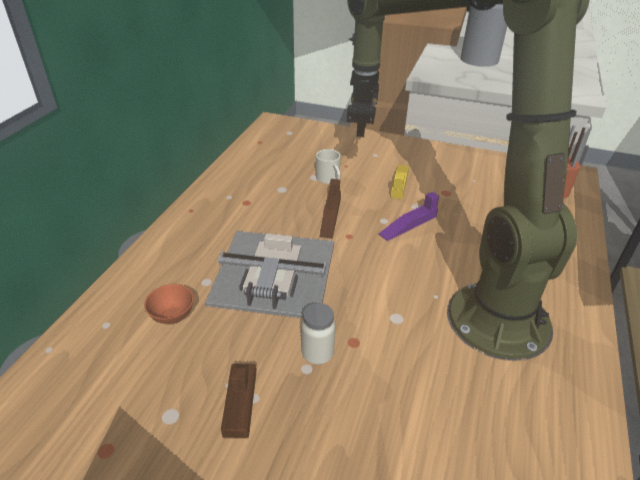

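View pics/top13.png

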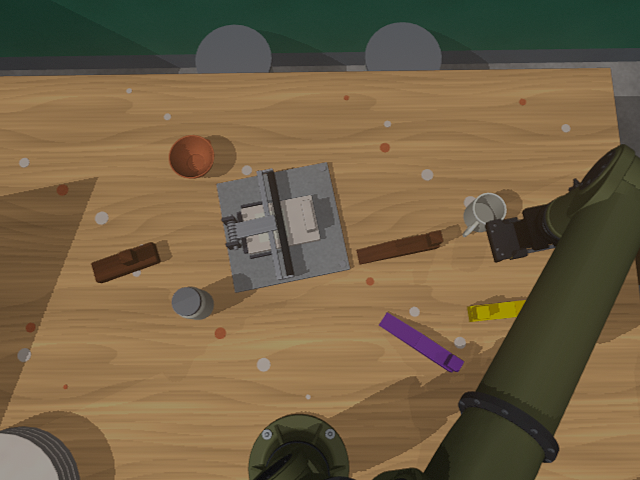

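```bash
python3 -c "
from h import *
print(ctrl.close_job())"
```

```text
the job is handed in; nothing more can be done
None
```

The job is done and handed in at about 26 s. I pushed the brown wedge under the roller's near end (jig y about +90), where it held the clamp arm open by itself. I then slid the mould in to the back stop, drew the wedge out, and laid it flat on the bench.

My last checks before handing in:
- **Mould:** in the top view its ridge stands 68 mm in front of the roller line, matching the fully home position. It resisted a firm push of about 10 N and did not move when the wedge came out.
- **Roller:** its top is about 50 mm above the bench, which fits it resting on the mould.
- **Wedge:** it lies flat, with its nose about 25 mm clear of the bed's edge.
- **Bystanders:** I never moved the tamper, jar, bowl, mug or the purple and yellow look-alikes. They look unmoved in the last pictures.

The two cameras disagreed by about 5 mm along the insertion direction. I averaged them, and checked the fits against the bed in each view and by contact force. The side camera's ridge position is rougher than the top's, at about -65 mm against -68 mm. No check failed.

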